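# Wind the delay stage to its index with the loose crank

### The arm

A 6-joint arm with a two-finger parallel gripper is mounted at the origin on the work surface. World frame = base frame: x ahead of the robot, y to its left, z up, the work surface at z = 0. Lengths are in m, angles in rad, forces in N, time in s.
With the tool pointing down it reaches from about 0.35 to 0.775 m from the base axis. Payload 5.5 kg.
Tool frame: the origin (TCP) lies midway between the tips of the shut fingers; the grasp point (between the pads) lies behind it (env.grip_point_offset is the z of the grasp point in the tool frame, in m); z points along the fingers, y is the direction in which the jaws open and shut (so a half turn about z gives the same grasp; the last joint's range is limited). The gripper opens to 85 mm and grips with 20 to 120 N. Pads are 22 mm wide; open, the fingers measure 114 mm over their backs; the gripper's body (76 mm by 85 mm) begins 54 mm behind the grasp point. The pads swing forward as they close: fully open they stand 13 mm farther back than shut.
Start: joints at [1.182, 0.313, 0.046, 1.304, 0, 1.431], TCP at [0.142, 0.557, 0.211] pointing down, gripper open.
Joint ranges: [-2.76, 2.76], [-0.86, 1.69], [-1.03, 1.26], [-2.2, 2.34], [-1.47, 1.5], [-3.14, 3.14]. Speed limits (rad/s): [2.57, 2.57, 3.14, 3.14, 3.14, 3.14].

### API

Orientations are given as a unit quaternion [w, x, y, z].
In Python, from workcell import env, viewer gives the robot as it stands. The module is installed in compiled form; this text tells all that it offers.
- The arm moves only by the shell command python3 -m inch 'ROWS' [OPENING] [FORCE]. ROWS is JSON, a list of rows, each a list of 2 entries, a list of its own where there are three numbers: the shift along the tool's x, y, z in m, then the turn about the tool's z in degrees. In form: [[[tx, ty, tz], spin], ...]. A call has 1 to 5 rows; each row is the pose to reach, as a shift and turn from the pose measured when the call began, along the tool's axes at that moment; what a row does not reach only later rows make up. A row lasts 1/12 s, in which the tool goes at most 41.7 mm and 7.16 degrees, less where a joint would pass 70% of its speed; a pose out of reach is approached as far as the arm can. A call with a gripper value outside its range is refused whole. OPENING is the closure, from 0 (fully open) to 1 (shut), set as the call begins (- or left out, the last holds). The fingers move at their own pace and stop on an object; FORCE is the grip in N (left out, the last holds). Time passes only in rows, so rows that repeat a pose let the fingers close. It gives the time, the measured TCP pose, the force and the opening at its end, in the units of the state.
- env.get_state(): the state, without advancing time (a new reading comes with each control period).
- viewer.read_camera(name): name is "scene" or "top"; returns a dict with "image" (400x640x3 uint8, red, green, blue), "depth" (400x640 float32, m along the optical axis (not along the pixel's ray), 0 where there is no reading), "vertical_fov" (degrees; the focal length in pixels is half the picture's height over the tangent of half this angle, whatever the lens; pixels are square), "cx", "cy" (the principal point, pixels), "dist_coeffs" ([k1, k2, p1, p2, k3] as OpenCV has them; the pictures are not rectified), "R" (3x3) and "t" (3): a world point X has camera coordinates R X + t. Camera axes: x right, y down, z forward; pixel columns grow to the right and rows downward; lengths in m; the calibration is good to about 2 mm. A picture is of the moment at which its call begins.
- env.hand_in(): hands the job in, once; it reports no verdict.
The state is a dict: "clock": time; "joint_pos": joint angles; "qvel": joint speeds; "tau": joint torques, N m; "tcp_pos": TCP position; "orientation": TCP orientation; "wrist_force": force on the tool from outside, world axes, zero at the start; "ft_torque": the same for the moment, N m; "finger_gap": finger opening in m.
Only numpy, scipy, OpenCV 4.12 (cv2) and the standard library are available. Lean on these libraries where they do the work, as an engineer would, in place of code of your own. Each camera call takes 0.05 s, during which the arm holds its last target. There are 200 camera calls.

### The job

Fit the loose hand crank fully home on the square shaft end of the delay stage's gearbox, then wind it by its knob until the pointer of the carriage stands exactly opposite the blade of the tall index. Leave the crank on the shaft, let go, and do not push the other things on the bench around.

Things in the scene. Friction and masses are not known exactly. Their poses are not given: they have to be found in the camera images.
- crank: Loose balanced hand crank, 0.28 kg, standing on its dark square hub (32 x 32 mm, 26 mm high). On the hub an aluminium arm 22 mm wide, 8 mm thick (26 to 34 mm up) reaches 67 mm from the hub axis to the knob's side (+x), 48 mm to the other, where a round steel counterweight 32 mm wide hangs (16 to 34 mm up). Origin: centre of the hub's underside, z up the hub axis.
- crank_boss (a point): Centre of the crank's plain square aluminium boss, to grasp for carrying: 24 x 24 mm, on the hub axis above the arm, from 34 to 86 mm above the hub's underside; this point is 60 mm above the underside. z is the hub axis (up), x runs along the arm to the knob; boss and socket have their flats square to x and y.
- crank_foot (a point): Centre of the hub's underside, the mouth of the crank's square socket (16 x 16 mm, 26 mm deep, open below); axes as crank_boss. Fully home, this point lies on shaft_seat with the z axes parallel.
- knob_centre (a point): Centre of the crank's grey round knob (22 mm diameter, 48 mm tall, 36 to 84 mm above the hub's underside), 55 mm from the hub axis. The knob spins freely about its own axis, parallel to the hub axis, so a hand that holds it firmly need not turn. Axes as crank_boss (they do not spin with the knob).
- shaft_seat (a point): Centre of the flat shoulder (38 mm round, 125 mm above the table) at the root of the steel square shaft end: 14 x 14 mm, 18 mm long, then a 7 mm lead-in cone. z points out along the shaft, 0.44 rad (25 deg) from vertical, leaning roughly towards the robot; x, y square to its flats, turning with it. The crank fits in any of 4 ways, 1 mm play a side, about 8 deg in turning; its weight keeps it on.
- shaft (a joint): Angle of the shaft (rad), many turns, growing counter-clockwise seen looking down on the shaft end. One turn counter-clockwise moves the carriage 18 mm along the stage's +y, clockwise back. Turning takes about 0.2 N m; it stays where it is left and is not driven by pushing the carriage.
- stage: The fixed delay stage; origin on the table right under the shoulder's centre, z up. The shaft leans towards its -x. Grey gearbox 100 x 100 mm, 75 mm high, centred at x = 35 mm; dark grey base plate 150 x 360 mm, 18 mm thick, centred at x = 140 mm, with a rail along y for the carriage, whose optic reaches 109 mm above the table.
- index_mark (a point): Tip of the steel blade (3 mm thick) of the tall index: an aluminium block on the far edge of the base with a thin upright strip, its top 103 mm above the table. Fixed 45 to 73 mm from the carriage's starting place, on either side. Its y is the stage's y. The carriage is right when the two marks have the same y; they never touch.
- carriage_mark (a point): Tip of the steel pointer fin (3 mm thick) on the far side (the stage's +x) of the aluminium carriage with the round black optic. It moves along the stage's y, up to 110 mm to either side of where it starts (within 2 mm).
- plain_clamp: A low aluminium clamp block without a blade, 48 mm high over the table with its round screw, on the other side of the base; not the index.
- reel: Loose white flat fibre reel, 124 mm diameter, 20 mm high; origin under its centre.
- mouse: Loose black computer mouse, 105 x 60 x 33 mm, in front of the gearbox; origin under its centre.
- cap_box: Loose grey open box with dust caps, 60 x 60 x 28 mm, in front of the gearbox; origin under its centre.
- driver: Loose screwdriver lying at the left of the stage; origin under it.
- lens_can: Loose grey jar, 52 mm diameter, 55 mm high, at the right of the stage; origin under its centre.
- post: Loose upright steel optical post, 25 mm diameter on a 50 mm foot, 85 mm high; origin under its centre.
- parts_tray: Loose grey tray, 120 x 100 x 30 mm; origin under its centre.

How it is judged:
By the outcome, as a careful person would: the job done as asked, in the order asked, and still so for the second after the job is handed in, with the robot touching nothing.
It also fails if it takes over 72 s, if anything falls off the work surface, if the arm or the gripper's body presses on something with over 40 N, if the wrist force passes 120 N, or if a joint passes its speed limit or range.

## Working session

There is one attempt and no reset: what is moved stays moved. The work goes in short steps, Python scripts to look and compute and a shell command to move; the robot and the scene stay as the last step left them, time stands still between calls to the robot, and variables do not carry over. Pictures are saved under pics/ and viewed, on a budget of 10 in all, crops included, one or two more only if the job needs it, and the job is handed in when it is done.

```bash
mkdir -p pics; cat > h.py <<'E'
import numpy as np, cv2, json
from workcell import env, viewer
def cam(name,save=None):
    c=viewer.read_camera(name); 
    if save: cv2.imwrite('pics/'+save,c['image'][:,:,::-1])
    return c
def K(c):
    f=c['image'].shape[0]/2/np.tan(np.radians(c['vertical_fov'])/2)
    return np.array([[f,0,c['cx']],[0,f,c['cy']],[0,0,1.]])
def ray(c,u,v):
    p=cv2.undistortPoints(np.array([[[u,v]]],float),K(c),np.array(c['dist_coeffs'],float))[0,0]
    R=np.array(c['R']);t=np.array(c['t'])
    return -R.T@t, R.T@np.array([p[0],p[1],1.])
def pt(c,u,v,r=1):   # depth-based
    o,d=ray(c,u,v); z=c['depth'][int(v)-r:int(v)+r+1,int(u)-r:int(u)+r+1]; z=np.median(z[z>0]); return o+d*z
def onz(c,u,v,z):
    o,d=ray(c,u,v); return o+d*(z-o[2])/d[2]
def proj(c,X):
    R=np.array(c['R']);t=np.array(c['t'])
    return cv2.projectPoints(np.array([X],float).reshape(-1,1,3),cv2.Rodrigues(R)[0],t,K(c),np.array(c['dist_coeffs'],float))[0].reshape(-1,2)
def cloud(c):
    h,w=c['depth'].shape; uu,vv=np.meshgrid(np.arange(w),np.arange(h))
    p=cv2.undistortPoints(np.stack([uu,vv],-1).reshape(-1,1,2).astype(float),K(c),np.array(c['dist_coeffs'],float))[:,0]
    z=c['depth'].reshape(-1,1); R=np.array(c['R']);t=np.array(c['t'])
    return ((np.c_[p,np.ones(len(p))]*z-t)@R).reshape(h,w,3)
E
python3 - <<'E'
from h import *
import pickle
a=cam('scene','s0.png');b=cam('top','t0.png')
pickle.dump((a,b),open('c0.pkl','wb'))
for c in(a,b): print(c['vertical_fov'],-np.array(c['R']).T@c['t'],c['dist_coeffs'],(c['depth']>0).mean())
print(env.get_state(),env.grip_point_offset)
E
```

```text
46.425751200767664 [1.19541186 0.62623389 1.17339412] [-0.06991177  0.          0.          0.          0.        ] 0.99589453125
52.15304935732188 [ 0.40557162 -0.00188632  1.25166613] [0.03585382 0.         0.         0.         0.        ] 0.99618359375
{'clock': 0.1, 'joint_pos': array([1.18243856e+00, 3.13922950e-01, 4.51103406e-02, 1.30362334e+00,
       1.41397804e-05, 1.43119480e+00]), 'qvel': array([-0.00018126, -0.0025989 ,  0.00302955, -0.0007534 , -0.00106935,
        0.00170371]), 'tau': array([ 2.64619521e-03, -4.81721485e+01,  2.99244761e+01,  1.26903193e-02,
       -1.18183511e-04,  4.06786029e-06]), 'tcp_pos': array([0.14138325, 0.55684325, 0.21050668]), 'orientation': array([-2.20733928e-04,  1.24057646e-01,  9.92274674e-01, -7.89568359e-04]), 'wrist_force': array([0.23809492, 0.47925694, 0.56163636]), 'ft_torque': array([-0.00830681, -0.0027935 ,  0.0108639 ]), 'finger_gap': 0.08537588312923772} -0.0187
```

View pics/s0.png

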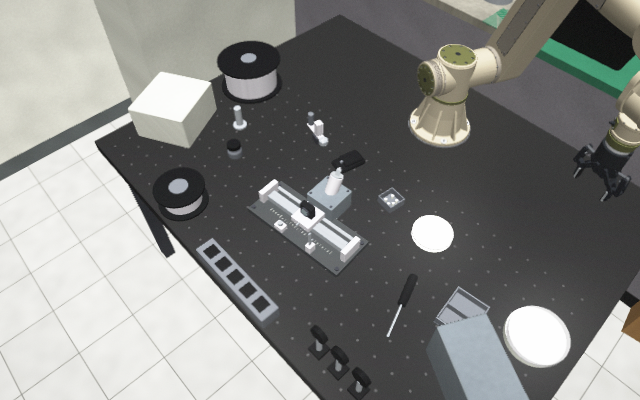

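View pics/t0.png

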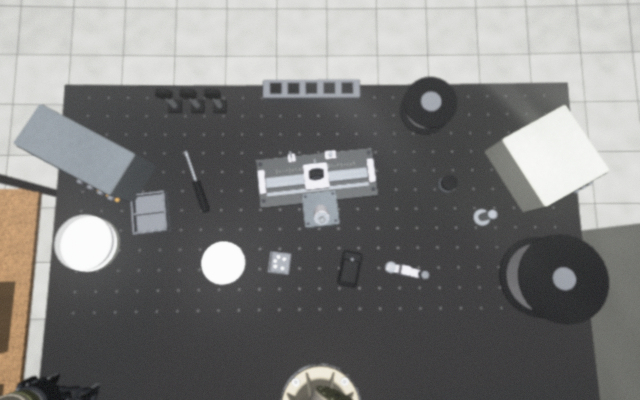

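The crank lies at top (408,270) / scene (318,130), the stage at top (318,180) / scene (310,220), the shaft at top (321,215). Enlarged crops next.

```bash
python3 - <<'E'
from h import *
import pickle
a,b=pickle.load(open('c0.pkl','rb'))
def crop(c,u,v,w,h,s): return cv2.resize(c['image'][v:v+h,u:u+w,::-1],None,fx=s,fy=s,interpolation=cv2.INTER_CUBIC)
# top: crank u375-439 v245-293 ; stage u250-385 v145-232
A=crop(b,376,248,64,48,6)      #384x288
B=crop(a,292,100,64,48,6)
C=crop(b,250,145,133,96,3)     #399x288
D=crop(a,245,160,133,96,3)
im=np.zeros((590,800,3),np.uint8)
im[:288,:384]=A; im[:288,400:784]=B; im[300:588,:399]=C; im[300:588,400:799]=D
cv2.imwrite('pics/c0.png',im)
P=cloud(b)
# crank: height mask
reg=P[245:300,375:445]; 
for lo,hi in((.02,.036),(.07,.1)):
    m=(reg[...,2]>lo)&(reg[...,2]<hi); print(lo,m.sum(),reg[m].mean(0) if m.any() else '', reg[m].min(0),reg[m].max(0))
reg=P[185:235,295:345]; m=reg[...,2]>.1; print(m.sum(),reg[m].mean(0),reg[m].max(0))
E
```

```text
0.02 134 [ 0.38415372 -0.23920143  0.03225667] [ 0.35804504 -0.30734843  0.02132449] [ 0.40531308 -0.19680679  0.03588132]
0.07 138 [ 0.37891086 -0.2670638   0.08526907] [ 0.36248054 -0.30992249  0.07137621] [ 0.39660017 -0.23398793  0.0920001 ]
218 [ 0.52955122 -0.00824519  0.16272718] [0.5616518  0.01050656 1.25166613]
```

View pics/c0.png

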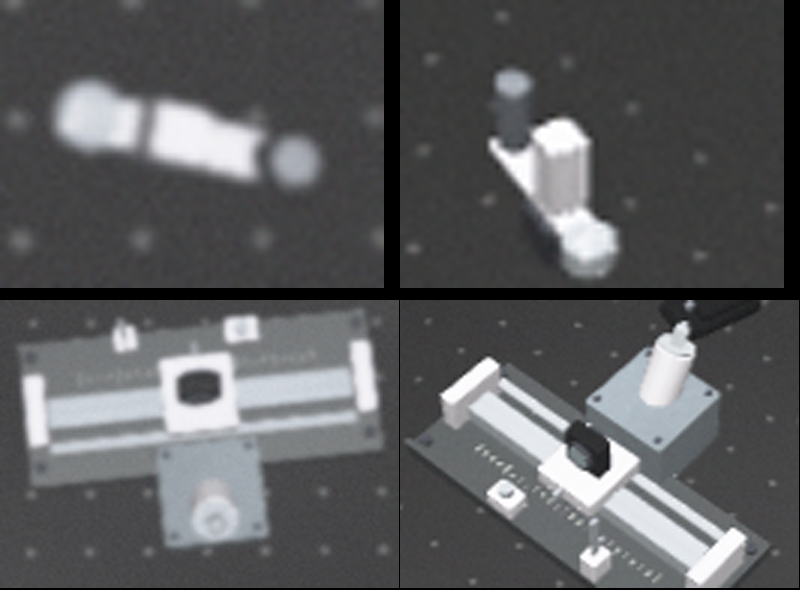

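The crop shows the crank's boss top at crop (238,152) top / (561,132) scene, and the knob at (296,160)/(513,82). In the stage the bladed index is on the left in the top view (+y), at (122,330)/(594,525), and the plain clamp is on the right.

```bash
python3 - <<'E'
from h import *
import pickle
a,b=pickle.load(open('c0.pkl','rb'))
def tri(pb,pa):
    A=np.zeros((3,3));r=np.zeros(3);L=[]
    for c,p in((b,pb),(a,pa)):
        o,d=ray(c,*p);d/=np.linalg.norm(d);M=np.eye(3)-np.outer(d,d);A+=M;r+=M@o;L.append((M,o))
    X=np.linalg.solve(A,r); return X.round(4),[round(float(np.linalg.norm(M@(X-o))),4) for M,o in L]
A=lambda u,v:(376+u/6,248+v/6); B=lambda u,v:(292+(u-400)/6,100+v/6)
C=lambda u,v:(250+u/3,145+(v-300)/3); D=lambda u,v:(245+(u-400)/3,160+(v-300)/3)
print('knob',tri(A(296,160),B(513,82)));print('boss',tri(A(238,152),B(561,132)));print('cw',tri(A(88,115),B(588,240)))
print('knob z',onz(b,*A(296,160),.084),onz(a,*B(513,82),.084),'boss',onz(b,*A(238,152),.086),onz(a,*B(561,132),.086),'cw',onz(b,*A(88,115),.034),onz(a,*B(588,240),.034))
print('index',tri(C(122,325),D(594,522)),'car',tri(C(194,346),D(558,489)))
print('tip',tri(C(216,520),D(683,327)))
for p in((18,345),(360,311),(382,452),(32,487)): print('plate',onz(b,*C(*p),.018))
# gearbox top corners
for p in((158,448),(254,440),(268,538),(166,548)): print('gb',onz(b,*C(*p),.075))
# shoulder points: from both clouds near 0.125
for n,c in(('b',b),('a',a)):
    P=cloud(c); m=(np.abs(P[...,0]-.51)<.06)&(np.abs(P[...,1]+.003)<.05)&(P[...,2]>.085)&(P[...,2]<.2)
    Q=P[m]; print(n,len(Q),Q.max(0))
    ax=np.array([-np.sin(.44),0,np.cos(.44)])
    for lo in np.arange(.09,.165,.005):
        q=Q[(Q[:,2]>lo)&(Q[:,2]<=lo+.005)]
        if len(q): print(round(lo,3),len(q),q.mean(0).round(4))
E
```

```text
knob (array([ 0.367 , -0.3009,  0.0763]), [0.0033, 0.0033])
boss (array([ 0.3659, -0.2718,  0.0582]), [0.0108, 0.0108])
cw (array([ 0.3885, -0.213 ,  0.0247]), [0.0026, 0.0026])
knob z [ 0.3692063 -0.3016042  0.084    ] [ 0.37119454 -0.29148176  0.084     ] boss [ 0.37315758 -0.27411724  0.086     ] [ 0.38146661 -0.23982506  0.086     ] cw [ 0.39017387 -0.21345853  0.034     ] [ 0.39363952 -0.20403736  0.034     ]
index (array([0.7192, 0.0792, 0.0938]), [0.0025, 0.0025]) car (array([0.7053, 0.0105, 0.0625]), [0.0034, 0.0034])
tip (array([ 0.5219, -0.008 ,  0.1428]), [0.0046, 0.0046])
plate [0.72106195 0.18931064 0.018     ]
plate [ 0.75463151 -0.16395156  0.018     ]
plate [ 0.6064912  -0.18268211  0.018     ]
plate [0.57349277 0.17339474 0.018     ]
gb [0.60295481 0.04353605 0.075     ]
gb [ 0.61008761 -0.04993376  0.075     ]
gb [ 0.51422967 -0.06209638  0.075     ]
gb [0.5054638 0.0361397 0.075    ]
b 234 [0.56630505 0.01064557 0.14987934]
0.09 3 [ 0.5608 -0.0056  0.0938]
0.095 12 [ 0.5604 -0.0087  0.0963]
0.1 8 [ 0.5569 -0.0069  0.1019]
0.105 9 [ 0.5551 -0.0049  0.1079]
0.11 6 [ 0.5492 -0.0116  0.1131]
0.115 26 [ 0.5317 -0.0073  0.1179]
0.12 32 [ 0.5261 -0.0088  0.1227]
0.125 60 [ 0.5343 -0.0091  0.1272]
0.13 37 [ 0.5382 -0.0072  0.1323]
0.135 7 [ 0.5275 -0.0132  0.1369]
0.14 13 [ 0.5209 -0.008   0.1427]
0.145 13 [ 0.5198 -0.0103  0.1475]
a 290 [0.56940822 0.01726871 0.14796209]
0.09 16 [5.579e-01 1.000e-04 9.220e-02]
0.095 24 [0.554  0.0037 0.097 ]
0.1 23 [0.552  0.0052 0.1027]
0.105 20 [0.5511 0.001  0.1078]
0.11 24 [0.5462 0.002  0.1126]
0.115 28 [0.5414 0.0008 0.1174]
0.12 39 [ 0.5359 -0.0016  0.1225]
0.125 39 [ 0.5384 -0.0033  0.1275]
0.13 21 [ 0.5355 -0.0031  0.132 ]
0.135 3 [ 0.5281 -0.0049  0.1371]
0.14 14 [ 0.5219 -0.0048  0.1421]
0.145 6 [ 0.5247 -0.0066  0.1465]
```

```bash
cat >> h.py <<'E'
from scipy.spatial.transform import Rotation as Rn
def st(): 
    s=env.get_state(); R=Rn.from_quat(np.roll(s['orientation'],-1)).as_matrix(); return s,np.array(s['tcp_pos']),R
def go(X,ang=None,verbose=True):
    "shift in tool axes (mm) to put TCP at X; spin (deg) to put tool y at world angle ang (mod 180)"
    s,p,R=st(); d=R.T@(np.array(X)-p); a=np.degrees(np.arctan2(R[1,1],R[0,1])); sp=None
    if ang is not None: sp=-((ang-a+90)%180-90)
    print('t',round(s['clock'],2),'tcp',p.round(4),'yang',round(a,2),'tilt',np.round(R[:2,2],3),'gap',round(s['finger_gap'],4),'F',np.round(s['wrist_force'],1),'j6',round(s['joint_pos'][5],2))
    print(' shift mm',(d*1000).round(1),'spin',sp)
E
I="python3 -m inch"
$I '[[[-0.164,-0.117,-0.05],0],[[-0.164,-0.117,-0.05],0],[[-0.164,-0.117,-0.05],0],[[-0.164,-0.117,-0.05],0],[[-0.164,-0.117,-0.05],0]]'
$I '[[[-0.16,-0.117,0],0],[[-0.16,-0.117,0],0],[[-0.16,-0.117,0],0],[[-0.16,-0.117,0],0],[[-0.16,-0.117,0],0]]'
$I '[[[0,0,0],7],[[0,0,0],14],[[0,0,0],21],[[0,0,0],28],[[0,0,0],35]]'
$I '[[[0,0,0],7],[[0,0,0],14],[[0,0,0],21],[[0,0,0],28],[[0,0,0],35]]'
python3 -c "
from h import *
go([.383,-.247,.22],-13.4)"
```

```text
clock: 0.52
tcp_pos: [0.2721, 0.4014, 0.2607]
orientation: [-0.0, 0.124, 0.992, -0.001]
wrist_force: [0.6, -0.2, 0.2]
finger_gap: 0.0855
clock: 0.93
tcp_pos: [0.3996, 0.2463, 0.2607]
orientation: [-0.0, 0.124, 0.992, -0.001]
wrist_force: [0.1, 0.5, 0.0]
finger_gap: 0.0853
clock: 1.35
tcp_pos: [0.3995, 0.2459, 0.2602]
orientation: [-0.0, 0.42, 0.908, -0.002]
wrist_force: [-0.5, 0.6, -0.5]
finger_gap: 0.0858
clock: 1.77
tcp_pos: [0.3992, 0.2458, 0.2598]
orientation: [0.0, 0.676, 0.737, -0.002]
wrist_force: [0.2, -0.4, 0.9]
finger_gap: 0.0856
t 1.77 tcp [0.3992 0.2458 0.2598] yang 4.99 tilt [-0.003 -0.003] gap 0.0856 F [ 0.2 -0.4  0.9] j6 1.87
 shift mm [-489.4  -58.8   41.5] spin 18.387890126060242
```

```bash
I="python3 -m inch"
$I '[[[-0.165,-0.02,0.01],0],[[-0.165,-0.02,0.01],0],[[-0.165,-0.02,0.01],0],[[-0.165,-0.02,0.01],0],[[-0.165,-0.02,0.01],0]]' 1
$I '[[[-0.165,-0.02,0.04],0],[[-0.165,-0.02,0.04],0],[[-0.165,-0.02,0.04],0],[[-0.165,-0.02,0.04],0],[[-0.165,-0.02,0.04],0]]'
python3 - <<'E'
from h import *
import pickle
a,b=cam('scene'),cam('top'); pickle.dump((a,b),open('c1.pkl','wb'))
s,p,R=st(); print(p, s['finger_gap'], proj(a,p),proj(b,p), env.get_state()['clock'])
def crop(c,u,v,w,h,s): return cv2.resize(c['image'][v:v+h,u:u+w,::-1],None,fx=s,fy=s,interpolation=cv2.INTER_CUBIC)
ua,va=proj(a,p)[0].astype(int); ub,vb=proj(b,p)[0].astype(int)
print('origins a',ua-24,va-24,'b',ub-24,vb-24)
im=np.zeros((600,800,3),np.uint8)
im[:296,:392]=crop(a,ua-24,va-18,49,37,8); im[:296,400:792]=crop(b,ub-24,vb-18,49,37,8)
im[304:600,:392]=crop(b,297,195,49,37,8); im[304:600,400:792]=crop(a,305,163,49,37,8)
cv2.imwrite('pics/c1.png',im)
E
```

```text
clock: 2.18
tcp_pos: [0.3929, 0.0737, 0.2497]
orientation: [0.0, 0.679, 0.734, -0.004]
wrist_force: [-0.3, 0.3, 0.6]
finger_gap: 0.0254
clock: 2.6
tcp_pos: [0.3849, -0.0967, 0.2092]
orientation: [0.0, 0.681, 0.732, -0.005]
wrist_force: [0.4, -0.3, 0.9]
finger_gap: 0.0001
[ 0.38505788 -0.09412057  0.2098367 ] 4.444071244585701e-05 [[350.51042531 116.19372255]] [[355.51652269 270.42776374]] 2.7
origins a 326 92 b 331 246
```

View pics/c1.png

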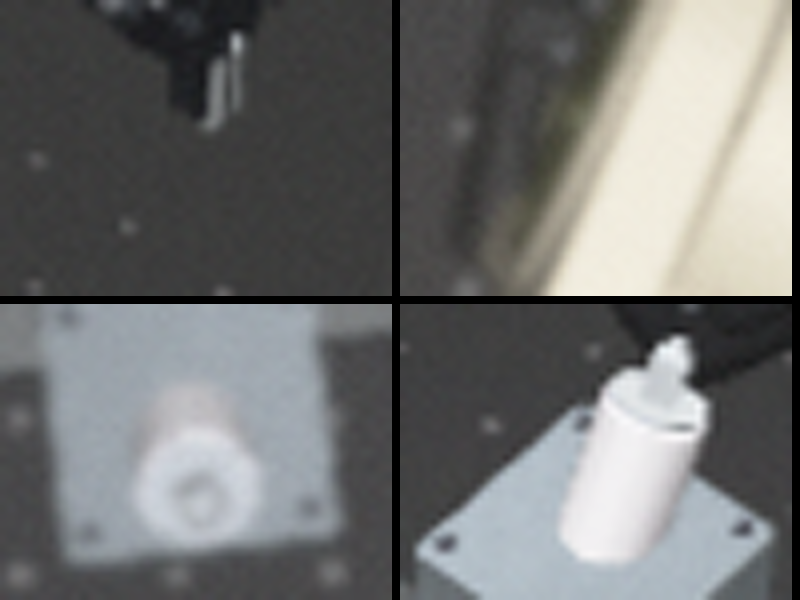

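The gripper tips in the scene are at about (353,113), against (350.5,116) predicted, so the calibration holds to about 5 mm. I need the shaft square's angle, so I'll average several frames, stretch the contrast and view it with the crank.

```bash
python3 - <<'E'
from h import *
import pickle
A=[cam('scene') for _ in range(8)];B=[cam('top') for _ in range(4)]
a,b=A[0],B[0]
for c,L in((a,A),(b,B)):
    c['image']=np.mean([x['image'] for x in L],0); c['depth']=np.median([x['depth'] for x in L],0)
a0,b0=pickle.load(open('c0.pkl','rb')); 
pickle.dump((a,b),open('c2.pkl','wb'))
def crop(im,u,v,w,h,s,lo,hi): 
    x=cv2.resize(im[v:v+h,u:u+w,::-1].astype(np.float32),None,fx=s,fy=s,interpolation=cv2.INTER_CUBIC); return np.clip((x-lo)/(hi-lo)*255,0,255).astype(np.uint8)
im=np.zeros((600,800,3),np.uint8)
im[:300,:390]=crop(a['image'],328,165,13,10,30,120,255)
im[:300,400:790]=crop(b['image'],315,212,13,10,30,120,255)
im[304:600,:392]=crop(a['image'],294,105,49,37,8,30,255)
im[304:600,400:792]=crop(b['image'],384,251,49,37,8,30,255)
cv2.imwrite('pics/c2.png',im); print(env.get_state()['clock'])
E
```

```text
3.3
```

View pics/c2.png

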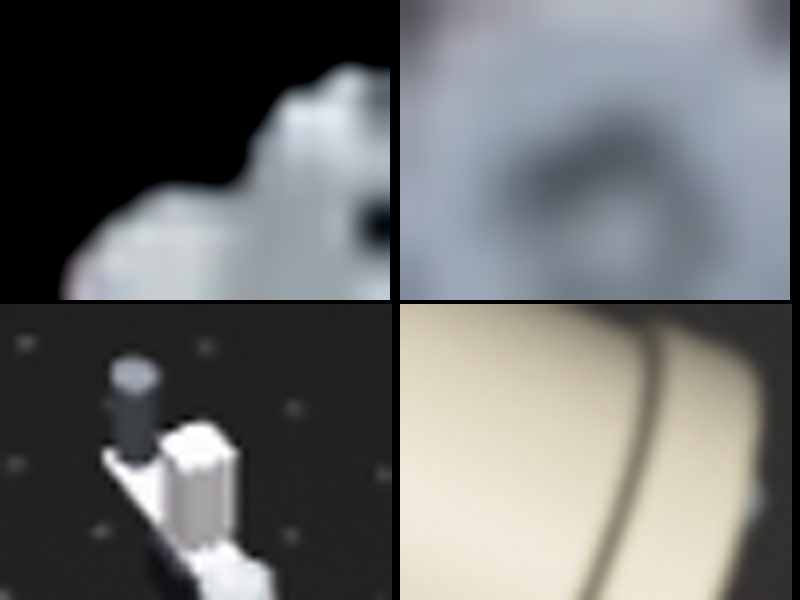

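In the averaged top crop the shaft's dark side faces run (510,195)→(645,115)→(715,240). The square is therefore turned about 25° from the stage axes. The tool stays vertical, so I'll first grip the shaft end with the jaws and turn it by 25° to bring its flats in line with the stage. The 25° lean then becomes a tilt about the jaw axis.

```bash
I="python3 -m inch"
$I '[[[0,0,-0.03],7],[[0,0,-0.03],14],[[0,0,-0.03],21],[[0,0,-0.03],28],[[0,0,-0.03],35]]' 0.6
$I '[[[0,0,0],7],[[0,0,0],14],[[0,0,0],21],[[0,0,0],28],[[0,0,0],30]]'
python3 -c "
from h import *
go([.517,-.0105,.19],120)"
```

```text
clock: 3.72
tcp_pos: [0.3861, -0.092, 0.241]
orientation: [0.002, 0.869, 0.494, -0.003]
wrist_force: [0.1, -0.2, -0.2]
finger_gap: 0.0343
clock: 4.13
tcp_pos: [0.3861, -0.0919, 0.241]
orientation: [0.003, 0.968, 0.249, -0.003]
wrist_force: [1.2, -0.0, -0.2]
finger_gap: 0.0344
t 4.13 tcp [ 0.3861 -0.0919  0.241 ] yang -61.11 tilt [-0.004 -0.006] gap 0.0344 F [ 1.2 -0.  -0.2] j6 2.21
 shift mm [154.3  -8.2  50. ] spin -1.1054092548072276
```

```bash
I="python3 -m inch"
$I '[[[0.154,-0.008,0.05],-1],[[0.154,-0.008,0.05],-1],[[0.154,-0.008,0.05],-1],[[0.154,-0.008,0.05],-1],[[0.154,-0.008,0.05],-1]]'
python3 - <<'E'
from h import *
import pickle
go([.517,-.0105,.132],120)
A=[cam('scene') for _ in range(3)]; a=A[0]; im=np.mean([x['image'] for x in A],0)[:,:,::-1].astype(np.uint8)
pickle.dump((a,),open('c3.pkl','wb'))
s,p,R=st(); print(proj(a,p),proj(a,p+[0,0,-.06]))
cv2.imwrite('pics/c3.png',cv2.resize(im[140:215,290:390],None,fx=8,fy=8,interpolation=cv2.INTER_CUBIC))
E
```

```text
clock: 4.55
tcp_pos: [0.5203, -0.008, 0.1865]
orientation: [0.001, 0.966, 0.26, -0.003]
wrist_force: [0.9, -0.1, 0.2]
finger_gap: 0.0343
t 4.55 tcp [ 0.5203 -0.008   0.1865] yang -59.9 tilt [-0.005 -0.004] gap 0.0343 F [ 0.9 -0.1  0.2] j6 2.45
 shift mm [-3.8  0.5 54.6] spin 0.09802661603623619
[[339.09250165 156.57098614]] [[338.39908421 170.36117592]]
```

View pics/c3.png

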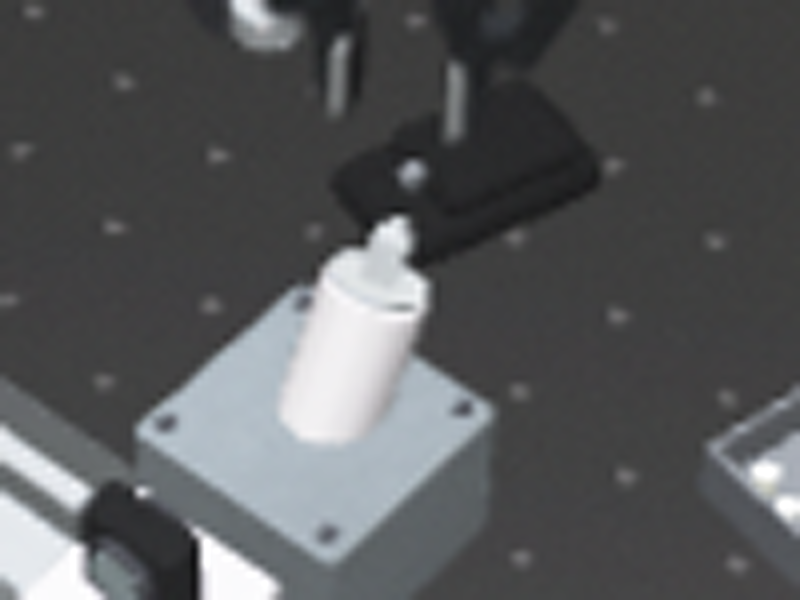

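Fingertips are at about (395,125) in the crop and the shaft tip at (400,222). I'll check the gearbox corners in this view against the top camera.

```bash
python3 - <<'E'
from h import *
import pickle
a,=pickle.load(open('c3.pkl','rb')); P=lambda u,v:(290+u/8-.44,140+v/8-.44)
G=[onz(a,*P(*p),.075) for p in((305,290),(490,410),(330,560),(137,430))]
for g in G: print('gb',g.round(4))
print(np.mean(G,0)); print('tip',onz(a,*P(400,220),.1477),'tips seen at tcp z',onz(a,*P(395,125),.1865),onz(a,*P(395,125),.192))
# shoulder disc: ellipse centre approx (376,282)
print('shoulder',onz(a,*P(376,280),.125))
a0,b0=pickle.load(open('c0.pkl','rb'))
for c in (a0,b0):
    Q=cloud(c); m=(abs(Q[...,0]-.56)<.03)&(abs(Q[...,1])<.05)&(Q[...,2]>.06)&(Q[...,2]<.085); print('gb top z',np.median(Q[m][:,2]))
    m=(abs(Q[...,0]-.35)<.03)&(abs(Q[...,1])<.05); print('table z',np.median(Q[m][:,2]))
E
```

```text
gb [ 0.5214 -0.0503  0.075 ]
gb [0.5119 0.0413 0.075 ]
gb [0.6058 0.0508 0.075 ]
gb [ 0.6163 -0.0432  0.075 ]
[ 5.63844339e-01 -3.59070115e-04  7.50000000e-02]
tip [ 0.51657978 -0.00623814  0.1477    ] tips seen at tcp z [ 0.51081729 -0.01657665  0.1865    ] [ 0.51463256 -0.01299424  0.192     ]
shoulder [ 0.52931929 -0.00497247  0.125     ]
gb top z 0.07360778737400946
table z -0.0008228208600193631
gb top z 0.07613405865091873
table z 0.0011563218146820368
```

```bash
I="python3 -m inch"
$I '[[[0,0,0.02],0],[[0,0,0.035],0],[[0,0,0.045],0],[[0,0,0.053],0],[[0,0,0.053],0]]'
$I '[[[0,0,0],0],[[0,0,0],0],[[0,0,0],0],[[0,0,0],0],[[0,0,0],0]]' 1 20
python3 -c "
from h import *
go([.517,-.0105,.132],120)"
```

```text
clock: 5.12
tcp_pos: [0.5147, -0.0111, 0.1355]
orientation: [0.002, 0.966, 0.258, -0.004]
wrist_force: [0.6, 0.9, -0.7]
finger_gap: 0.0341
clock: 5.53
tcp_pos: [0.5151, -0.0112, 0.1361]
orientation: [0.002, 0.966, 0.258, -0.004]
wrist_force: [0.4, 1.1, -0.6]
finger_gap: 0.0003
t 5.53 tcp [ 0.5151 -0.0112  0.1361] yang -60.1 tilt [-0.007 -0.006] gap 0.0003 F [ 0.4  1.1 -0.6] j6 2.45
 shift mm [2.  0.3 4.1] spin -0.10424252450803806
```

The fingers shut beside the shaft. The settled TCP agrees with the scene camera to 2 mm, so I trust the scene camera (shaft seat about (.529,-.0045)) over the top one. Open, shift and grip again.

```bash
I="python3 -m inch"
$I '[[[0,0,0],0],[[0,0,0],0],[[0,0,0],0],[[0,0,0],0]]' 0.6
python3 -c "
from h import *
go([.523,-.005,.134],120)"
$I '[[[0.004,0.001,0],0],[[0.0095,0.001,0.002],0],[[0.0095,0.001,0.002],0],[[0.0095,0.001,0.002],0]]'
$I '[[[0,0,0],0],[[0,0,0],0],[[0,0,0],0],[[0,0,0],0],[[0,0,0],0]]' 1 30
python3 -c "
from h import *
go([.523,-.005,.132],120)"
```

```text
clock: 5.87
tcp_pos: [0.5152, -0.0111, 0.1361]
orientation: [0.002, 0.966, 0.258, -0.004]
wrist_force: [-0.1, -0.5, -0.6]
finger_gap: 0.0342
t 5.87 tcp [ 0.5152 -0.0111  0.1361] yang -60.1 tilt [-0.007 -0.006] gap 0.0342 F [-0.1 -0.5 -0.6] j6 2.45
 shift mm [ 9.9 -1.4  2. ] spin -0.09773104049361336
clock: 6.2
tcp_pos: [0.5241, -0.0071, 0.1337]
orientation: [0.002, 0.966, 0.258, -0.004]
wrist_force: [0.0, -0.5, -0.2]
finger_gap: 0.0345
clock: 6.62
tcp_pos: [0.5241, -0.0071, 0.1338]
orientation: [0.002, 0.966, 0.258, -0.004]
wrist_force: [0.4, 0.3, 0.6]
finger_gap: 0.0003
t 6.62 tcp [ 0.5241 -0.0071  0.1338] yang -60.08 tilt [-0.007 -0.006] gap 0.0003 F [0.4 0.3 0.6] j6 2.46
 shift mm [ 0.2 -2.4  1.8] spin -0.07875438282138703
```

```bash
python3 - <<'E'
from h import *
A=[cam('scene') for _ in range(3)];a=A[0]; im=np.mean([x['image'] for x in A],0)[:,:,::-1].astype(np.uint8)
print(proj(a,st()[1]))
cv2.imwrite('pics/c4.png',cv2.resize(im[140:215,290:390],None,fx=8,fy=8,interpolation=cv2.INTER_CUBIC))
E
```

```text
[[337.3938537  171.31549546]]
```

View pics/c4.png

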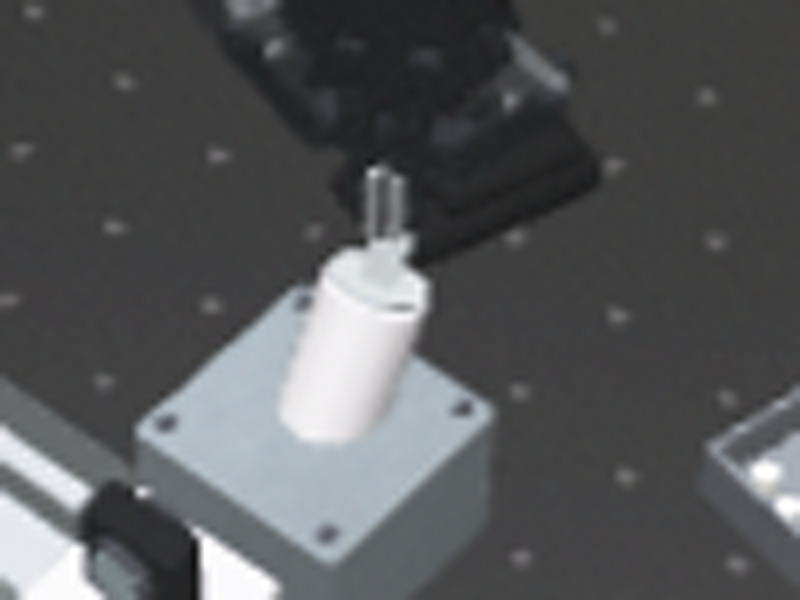

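```bash
python3 - <<'E'
from h import *
a=cam('scene'); P=cloud(a)
np.set_printoptions(linewidth=200,suppress=True)
for v in range(161,178,2):
    print(v,[tuple((P[v,u]*1000).round().astype(int)) for u in range(334,344)])
go([.523,-.005,.132],120)
E
```

```text
161 [(np.int64(537), np.int64(-10), np.int64(186)), (np.int64(533), np.int64(-10), np.int64(183)), (np.int64(535), np.int64(-4), np.int64(190)), (np.int64(536), np.int64(1), np.int64(194)), (np.int64(531), np.int64(0), np.int64(190)), (np.int64(531), np.int64(4), np.int64(193)), (np.int64(531), np.int64(8), np.int64(196)), (np.int64(531), np.int64(12), np.int64(199)), (np.int64(526), np.int64(11), np.int64(194)), (np.int64(515), np.int64(4), np.int64(181))]
163 [(np.int64(534), np.int64(-13), np.int64(174)), (np.int64(535), np.int64(-8), np.int64(177)), (np.int64(535), np.int64(-4), np.int64(180)), (np.int64(535), np.int64(0), np.int64(184)), (np.int64(532), np.int64(1), np.int64(182)), (np.int64(530), np.int64(3), np.int64(183)), (np.int64(528), np.int64(5), np.int64(183)), (np.int64(524), np.int64(6), np.int64(180)), (np.int64(523), np.int64(9), np.int64(182)), (np.int64(513), np.int64(4), np.int64(171))]
165 [(np.int64(533), np.int64(-14), np.int64(163)), (np.int64(538), np.int64(-5), np.int64(174)), (np.int64(532), np.int64(-6), np.int64(169)), (np.int64(533), np.int64(-1), np.in
[... 2515 characters left out ...]
(516), np.int64(4), np.int64(120)), (np.int64(433), np.int64(-67), np.int64(-4))]
177 [(np.int64(545), np.int64(-1), np.int64(130)), (np.int64(540), np.int64(0), np.int64(126)), (np.int64(539), np.int64(2), np.int64(128)), (np.int64(536), np.int64(4), np.int64(127)), (np.int64(537), np.int64(8), np.int64(131)), (np.int64(531), np.int64(7), np.int64(125)), (np.int64(529), np.int64(9), np.int64(126)), (np.int64(527), np.int64(12), np.int64(127)), (np.int64(524), np.int64(13), np.int64(125)), (np.int64(440), np.int64(-59), np.int64(-2))]
t 6.82 tcp [ 0.5241 -0.0071  0.1338] yang -60.08 tilt [-0.007 -0.006] gap 0.0004 F [-0.3 -0.3  0.2] j6 2.46
 shift mm [ 0.1 -2.4  1.8] spin -0.0760602251208411
```

The visible pad bottoms end just above the shaft tip (crop y≈240, z≈.147), and the depth readings agree. The pads seem to have closed above the square, so I'll go 9 mm lower with them open and close gently.

```bash
I="python3 -m inch"
$I '[[[0,0,0],0],[[0,0,0],0],[[0,0,0],0],[[0,0,0],0]]' 0.6
$I '[[[0,0,0.004],0],[[0,0,0.009],0],[[0,0,0.009],0],[[0,0,0.009],0]]'
$I '[[[0,0,0],0],[[0,0,0],0],[[0,0,0],0],[[0,0,0],0],[[0,0,0],0]]' 1 20
python3 -c "
from h import *
go([.523,-.005,.132],120)"
```

```text
clock: 7.15
tcp_pos: [0.5241, -0.0071, 0.1338]
orientation: [0.002, 0.966, 0.258, -0.004]
wrist_force: [0.4, 0.5, -0.9]
finger_gap: 0.0345
clock: 7.48
tcp_pos: [0.5235, -0.0071, 0.1241]
orientation: [0.002, 0.966, 0.258, -0.005]
wrist_force: [-0.0, -0.3, 0.1]
finger_gap: 0.0347
clock: 7.9
tcp_pos: [0.5235, -0.0071, 0.1241]
orientation: [0.002, 0.966, 0.258, -0.005]
wrist_force: [0.2, -0.7, -1.9]
finger_gap: 0.008
t 7.9 tcp [ 0.5235 -0.0071  0.1241] yang -60.09 tilt [-0.008 -0.006] gap 0.008 F [ 0.2 -0.7 -1.9] j6 2.46
 shift mm [ 0.6 -2.1 -7.9] spin -0.08531632394556254
```

```bash
I="python3 -m inch"
$I '[[[0,0,0],0],[[0,0,0],0],[[0,0,0],0],[[0,0,0],0]]' 0.6
$I '[[[0,-0.001,0.003],0],[[0,-0.001,0.006],0],[[0,-0.001,0.006],0],[[0,-0.001,0.006],0]]'
$I '[[[0,0,0],0],[[0,0,0],0],[[0,0,0],0],[[0,0,0],0],[[0,0,0],0]]' 1 20
python3 -c "
from h import *
go([.523,-.005,.132],120)"
```

```text
clock: 8.23
tcp_pos: [0.5236, -0.0071, 0.1242]
orientation: [0.002, 0.966, 0.258, -0.005]
wrist_force: [-0.1, 0.0, -0.1]
finger_gap: 0.0343
clock: 8.57
tcp_pos: [0.5227, -0.0062, 0.1178]
orientation: [0.002, 0.966, 0.258, -0.005]
wrist_force: [-0.0, -0.2, 0.3]
finger_gap: 0.0344
clock: 8.98
tcp_pos: [0.5234, -0.0073, 0.118]
orientation: [0.003, 0.966, 0.258, -0.005]
wrist_force: [2.2, -4.2, -1.9]
finger_gap: 0.0128
t 8.98 tcp [ 0.5234 -0.0073  0.118 ] yang -60.12 tilt [-0.008 -0.008] gap 0.0128 F [ 2.2 -4.2 -1.9] j6 2.46
 shift mm [  0.7  -2.2 -14. ] spin -0.11708202622537556
```

```bash
I="python3 -m inch"
$I '[[[0,0,0],0],[[0,0,0],0],[[0,0,0],0],[[0,0,0],0]]' 0.6
$I '[[[-0.004,0.001,0.0],0],[[-0.004,0.001,0.002],0],[[-0.004,0.001,0.005],0],[[-0.004,0.001,0.005],0]]'
$I '[[[0,0,0],0],[[0,0,0],0],[[0,0,0],0],[[0,0,0],0],[[0,0,0],0]]' 1 40
python3 -c "
from h import *
go([.523,-.005,.132],120)"
```

```text
clock: 9.32
tcp_pos: [0.5231, -0.0069, 0.118]
orientation: [0.002, 0.966, 0.258, -0.005]
wrist_force: [-0.1, 0.2, 0.3]
finger_gap: 0.0342
clock: 9.65
tcp_pos: [0.5196, -0.0098, 0.1124]
orientation: [0.002, 0.966, 0.258, -0.005]
wrist_force: [-0.8, 0.2, -0.0]
finger_gap: 0.0343
clock: 10.07
tcp_pos: [0.5196, -0.0101, 0.1123]
orientation: [0.003, 0.966, 0.258, -0.005]
wrist_force: [0.4, -2.4, -0.6]
finger_gap: 0.0132
t 10.07 tcp [ 0.5196 -0.0101  0.1123] yang -60.12 tilt [-0.009 -0.008] gap 0.0132 F [ 0.4 -2.4 -0.6] j6 2.45
 shift mm [  5.3  -2.7 -19.8] spin -0.11836673126731512
```

Gap 13 mm means the pads are on the flats, so the 30° azimuth reading was right. Now turn it into line with the stage (jaw to azimuth −84.65).

```bash
I="python3 -m inch"
$I '[[[0,0,0],4],[[0,0,0],8],[[0,0,0],12],[[0,0,0],12]]' - 60
python3 -c "
from h import *
go([.523,-.005,.132],95.35)"
$I '[[[0,0,0],4],[[0,0,0],8],[[0,0,0],12.6],[[0,0,0],12.6]]'
python3 -c "
from h import *
go([.523,-.005,.132],95.35)"
```

```text
clock: 10.4
tcp_pos: [0.519, -0.0097, 0.1126]
orientation: [0.003, 0.988, 0.155, -0.005]
wrist_force: [-3.0, -0.1, 3.8]
finger_gap: 0.0118
t 10.4 tcp [ 0.519  -0.0097  0.1126] yang -72.21 tilt [-0.01  -0.007] gap 0.0118 F [-3.  -0.1  3.8] j6 2.66
 shift mm [  5.   -3.1 -19.5] spin 12.441367320140387
clock: 10.73
tcp_pos: [0.5186, -0.0088, 0.1129]
orientation: [0.002, 0.999, 0.045, -0.005]
wrist_force: [-3.1, 0.8, 5.1]
finger_gap: 0.0115
t 10.73 tcp [ 0.5186 -0.0088  0.1129] yang -84.79 tilt [-0.01  -0.005] gap 0.0115 F [-3.1  0.8  5.1] j6 2.88
 shift mm [  4.5  -3.4 -19.1] spin -0.13991127082107369
```

```bash
I="python3 -m inch"
$I '[[[0,0,0],0],[[0,0,0],0],[[0,0,0],0],[[0,0,0],0]]' 0.6
python3 -c "
from h import *
go([.519,-.0085,.112],95.35)"
$I '[[[0,0,0],0],[[0,0,0.002],0],[[0,0,0.002],0]]'
$I '[[[0,0,0],0],[[0,0,0],0],[[0,0,0],0],[[0,0,0],0],[[0,0,0],0]]' 1 20
python3 -c "
from h import *
go([.519,-.0085,.112],95.35)"
$I '[[[0,0,0],0],[[0,0,0],0],[[0,0,0],0]]' 1 60
python3 -c "
from h import *
go([.519,-.0085,.112],95.35)"
```

```text
clock: 11.07
tcp_pos: [0.5189, -0.0089, 0.1129]
orientation: [0.002, 0.999, 0.046, -0.005]
wrist_force: [-0.7, 0.3, -0.7]
finger_gap: 0.034
t 11.07 tcp [ 0.5189 -0.0089  0.1129] yang -84.74 tilt [-0.01  -0.005] gap 0.034 F [-0.7  0.3 -0.7] j6 2.88
 shift mm [ 0.2 -0.4  0.9] spin -0.09133762444696458
clock: 11.32
tcp_pos: [0.5187, -0.009, 0.1104]
orientation: [0.002, 0.999, 0.046, -0.005]
wrist_force: [-0.9, -0.6, -0.2]
finger_gap: 0.0339
clock: 11.73
tcp_pos: [0.5186, -0.0091, 0.1104]
orientation: [0.003, 0.999, 0.046, -0.005]
wrist_force: [-0.1, -1.4, -0.1]
finger_gap: 0.0134
t 11.73 tcp [ 0.5186 -0.0091  0.1104] yang -84.72 tilt [-0.011 -0.006] gap 0.0134 F [-0.1 -1.4 -0.1] j6 2.88
 shift mm [ 0.5 -0.6 -1.7] spin -0.07371103063383089
clock: 11.98
tcp_pos: [0.5186, -0.0091, 0.1105]
orientation: [0.003, 0.999, 0.046, -0.005]
wrist_force: [-0.8, -0.7, 1.4]
finger_gap: 0.012
t 11.98 tcp [ 0.5186 -0.0091  0.1105] yang -84.72 tilt [-0.011 -0.006] gap 0.012 F [-0.8 -0.7  1.4] j6 2.88
 shift mm [ 0.5 -0.6 -1.5] spin -0.07267223785771648
```

The shaft now grips cleanly at azimuth −84.7, so the flats are square to the stage, and its centreline in y is fixed (about −.009 at x=.5186). For its x, touch the shaft from the robot side with shut fingers.

```bash
I="python3 -m inch"
$I '[[[0,0,0],0],[[0,0,0],0],[[0,0,-0.03],0],[[0,0,-0.05],0],[[-0.038,0,-0.05],0]]' 0.6
$I '[[[-0.0,0,0],0],[[-0.0,0,0],0],[[0,0,0],0],[[0,0,0],0],[[0,0,0],0]]' 1
python3 - <<'E'
from h import *
go([.483,-.0123,.114],95.35)
b=cam('top'); im=b['image'][:,:,::-1]
cv2.imwrite('pics/c5.png',cv2.resize(im[195:240,290:350],None,fx=12,fy=12,interpolation=cv2.INTER_CUBIC))
E
```

```text
clock: 12.4
tcp_pos: [0.4903, -0.0135, 0.1653]
orientation: [0.004, 0.999, 0.046, 0.001]
wrist_force: [2.1, -0.5, 1.5]
finger_gap: 0.0347
clock: 12.82
tcp_pos: [0.4911, -0.0135, 0.1653]
orientation: [0.004, 0.999, 0.046, 0.002]
wrist_force: [0.1, -0.6, -1.5]
finger_gap: 0.0001
t 12.82 tcp [ 0.4911 -0.0135  0.1653] yang -84.69 tilt [ 0.003 -0.007] gap 0.0001 F [ 0.1 -0.6 -1.5] j6 2.86
 shift mm [-8.1 -2.3 51.3] spin -0.04360823468311992
```

```bash
I="python3 -m inch"
$I '[[[-0.011,-0.002,0.01],0],[[-0.011,-0.002,0.04],0],[[-0.011,-0.002,0.05],0],[[-0.011,-0.002,0.05],0],[[-0.011,-0.002,0.05],0]]'
for k in 1 2 3 4 ; do $I '[[[0.0035,0,0],0],[[0.0035,0,0],0],[[0.0035,0,0],0]]' | grep -E 'tcp|force'; done
$I '[[[0.0025,0,0],0],[[0.0025,0,0],0],[[0.0025,0,0],0]]' | grep -E 'tcp|force'
```

```text
clock: 13.28
tcp_pos: [0.4798, -0.0128, 0.1149]
orientation: [0.003, 0.999, 0.046, 0.001]
wrist_force: [0.3, 0.2, -0.2]
finger_gap: -0.0002
tcp_pos: [0.4845, -0.0126, 0.1159]
wrist_force: [-0.4, -0.1, -0.1]
tcp_pos: [0.4886, -0.0124, 0.1163]
wrist_force: [-0.1, -0.3, -0.6]
tcp_pos: [0.4923, -0.012, 0.1163]
wrist_force: [0.5, -1.3, 0.3]
tcp_pos: [0.496, -0.0117, 0.1164]
wrist_force: [-0.2, -0.4, 0.1]
tcp_pos: [0.4986, -0.0115, 0.1164]
wrist_force: [0.8, 0.5, 0.7]
```

View pics/c5.png

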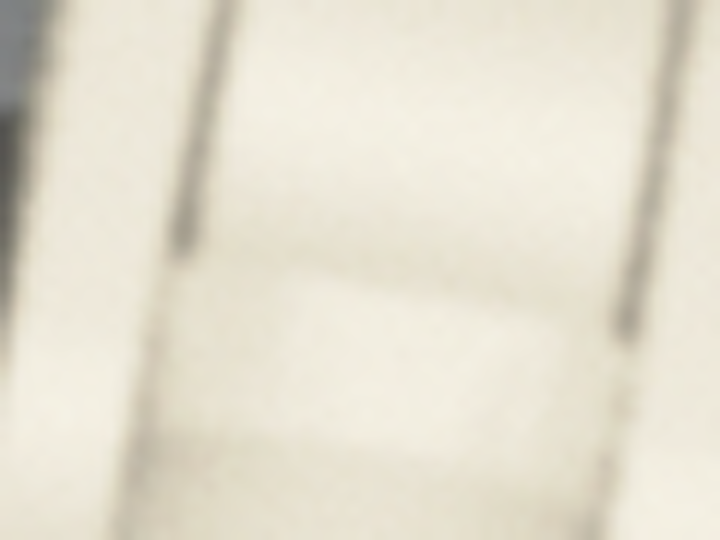

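The arm hides the shaft in the top view; no use. Continue the touch in small steps.

```bash
I="python3 -m inch"
for k in 1 2 3 4 5; do $I '[[[0.0015,0,0],0],[[0.0015,0,0],0]]' | grep -E 'tcp|force'; done
```

```text
tcp_pos: [0.5003, -0.0114, 0.1164]
wrist_force: [-0.0, 0.0, -0.0]
tcp_pos: [0.5021, -0.0112, 0.1164]
wrist_force: [-1.3, 0.5, 0.4]
tcp_pos: [0.503, -0.0111, 0.1162]
wrist_force: [-1.5, 0.2, 1.1]
tcp_pos: [0.5031, -0.0111, 0.1162]
wrist_force: [-5.3, -1.4, 4.2]
tcp_pos: [0.503, -0.0111, 0.1162]
wrist_force: [-6.4, -0.8, 4.6]
```

Contact at TCP x≈.503, which puts the shaft seat at about (.5275,−.0082). Now fetch the crank: hub about (.383,−.242), jaw azimuth −14.

```bash
I="python3 -m inch"
$I '[[[-0.02,0,0],0],[[-0.02,0,-0.04],0],[[-0.02,0,-0.08],0],[[-0.02,0,-0.08],0]]' 0.4
$I '[[[0,0,0],-7],[[0,0,0],-14],[[0,0,0],-21],[[0,0,0],-28],[[0,0,0],-35]]'
$I '[[[0,0,0],-7],[[0,0,0],-14],[[0,0,0],-21],[[0,0,0],-28],[[0,0,0],-35]]'
python3 -c "
from h import *
go([.383,-.242,.18],-14)"
```

```text
clock: 15.7
tcp_pos: [0.4864, -0.0127, 0.2026]
orientation: [0.005, 0.999, 0.046, 0.004]
wrist_force: [1.3, 0.1, 0.2]
finger_gap: 0.0482
clock: 16.12
tcp_pos: [0.4871, -0.0127, 0.203]
orientation: [0.006, 0.938, 0.347, 0.003]
wrist_force: [0.4, 0.8, -0.1]
finger_gap: 0.0515
clock: 16.53
tcp_pos: [0.4879, -0.0127, 0.2032]
orientation: [0.007, 0.788, 0.616, 0.001]
wrist_force: [-0.2, 0.2, -0.1]
finger_gap: 0.0516
t 16.53 tcp [ 0.4879 -0.0127  0.2032] yang -13.99 tilt [ 0.011 -0.01 ] gap 0.0516 F [-0.2  0.2 -0.1] j6 1.63
 shift mm [-247.6  -46.6   24.5] spin 0.0072379242796500876
```

```bash
I="python3 -m inch"
$I '[[[-0.04,-0.01,0],0],[[-0.08,-0.02,0],0],[[-0.12,-0.024,0.01],0],[[-0.124,-0.024,0.01],0],[[-0.124,-0.024,0.01],0]]'
$I '[[[-0.04,-0.01,0],0],[[-0.08,-0.02,0],0],[[-0.12,-0.023,0.02],0],[[-0.124,-0.023,0.04],0],[[-0.124,-0.023,0.045],0]]'
$I '[[[0,0,0],0]]'
python3 - <<'E'
from h import *
go([.383,-.242,.045],-14)
a=cam('scene'); s,p,R=st(); print(proj(a,[p,p+R@[0,.026,-.01],p-R@[0,.026,.01],[p[0],p[1],.086]]))
im=a['image'][:,:,::-1]
cv2.imwrite('pics/c6.png',cv2.resize(im[75:150,280:380],None,fx=8,fy=8,interpolation=cv2.INTER_CUBIC))
E
```

```text
clock: 16.95
tcp_pos: [0.4344, -0.1294, 0.1938]
orientation: [0.008, 0.789, 0.614, 0.001]
wrist_force: [0.1, 1.1, 0.3]
finger_gap: 0.051
clock: 17.37
tcp_pos: [0.3814, -0.2451, 0.1473]
orientation: [0.007, 0.79, 0.613, 0.001]
wrist_force: [-0.8, 0.8, -1.2]
finger_gap: 0.0512
clock: 17.45
tcp_pos: [0.3812, -0.2439, 0.1462]
orientation: [0.005, 0.79, 0.613, 0.001]
wrist_force: [0.2, -0.0, 0.6]
finger_gap: 0.0514
t 17.45 tcp [ 0.3812 -0.2439  0.1462] yang -14.42 tilt [ 0.008 -0.007] gap 0.0514 F [ 0.2 -0.   0.6] j6 1.07
 shift mm [  2.7   0.3 101.2] spin -0.42345602252997594
[[318.01149937 107.79655946]
 [311.10912972 107.89944695]
 [324.90451637 103.08034572]
 [318.01636656 121.41330262]]
```

View pics/c6.png

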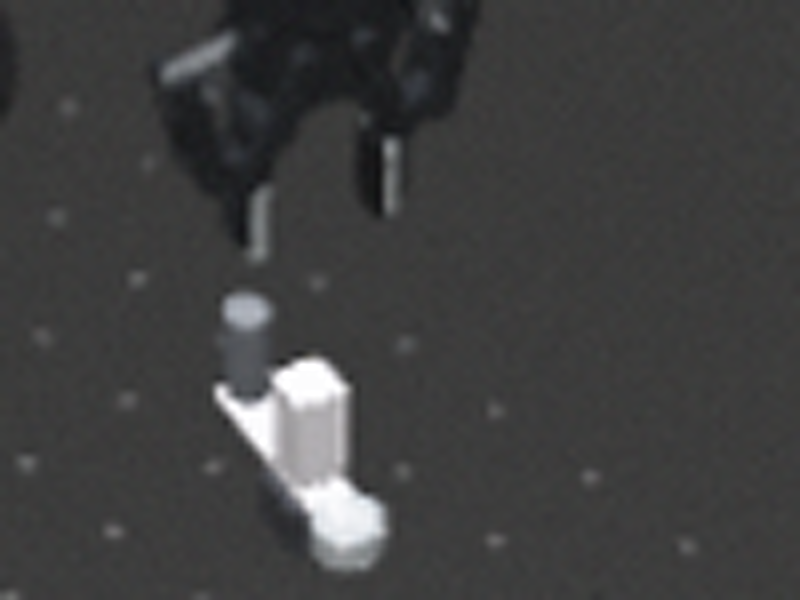

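The boss top centre (crop (311,378)) lies within half a pixel of the TCP's axis, so descend and grip.

```bash
I="python3 -m inch"
$I '[[[0.002,0,0.035],0],[[0.002,0,0.07],0],[[0.002,0,0.09],0],[[0.002,0,0.101],0],[[0.002,0,0.101],0]]'
$I '[[[0,0,0],0],[[0,0,0],0],[[0,0,0],0],[[0,0,0],0]]' 1 20
python3 -c "
from h import *
go([.383,-.242,.045],-14)"
```

```text
clock: 17.92
tcp_pos: [0.3827, -0.2402, 0.0443]
orientation: [0.004, 0.789, 0.614, 0.001]
wrist_force: [-0.6, 0.7, -0.6]
finger_gap: 0.0513
clock: 18.25
tcp_pos: [0.3842, -0.2404, 0.0458]
orientation: [0.005, 0.789, 0.615, 0.002]
wrist_force: [0.4, 1.2, 3.8]
finger_gap: 0.0238
t 18.25 tcp [ 0.3842 -0.2404  0.0458] yang -14.16 tilt [ 0.009 -0.006] gap 0.0238 F [0.4 1.2 3.8] j6 1.08
 shift mm [-1.8 -0.7  0.8] spin -0.1601596833769463
```

```bash
I="python3 -m inch"
$I '[[[0,0,0],0],[[0,0,0],0],[[0,0,0],0],[[0,0,0],0]]' 0.53
$I '[[[0,0,0],7],[[0,0,0],14],[[0,0,0],21],[[0,0,0],28],[[0,0,0],35]]'
$I '[[[0,0,0],7],[[0,0,0],14],[[0,0,0],21],[[0,0,0],28],[[0,0,0],35]]'
$I '[[[0,0,0],7],[[0,0,0],14],[[0,0,0],20],[[0,0,0],20]]'
$I '[[[0,0,0],0],[[0,0,0],0],[[0,0,0],0],[[0,0,0],0]]' 1 20
python3 -c "
from h import *
go([.383,-.242,.045],76)"
```

```text
clock: 18.58
tcp_pos: [0.3841, -0.2406, 0.046]
orientation: [0.005, 0.789, 0.614, 0.002]
wrist_force: [-0.2, 0.2, -0.2]
finger_gap: 0.0402
clock: 19.0
tcp_pos: [0.3838, -0.2407, 0.0458]
orientation: [0.004, 0.938, 0.346, 0.003]
wrist_force: [0.5, 0.4, -0.1]
finger_gap: 0.0402
clock: 19.42
tcp_pos: [0.3837, -0.2408, 0.0457]
orientation: [0.003, 0.999, 0.044, 0.004]
wrist_force: [-0.4, 0.2, 0.6]
finger_gap: 0.0404
clock: 19.75
tcp_pos: [0.3835, -0.2409, 0.0456]
orientation: [0.002, 0.991, -0.131, 0.005]
wrist_force: [-0.2, 0.6, -0.6]
finger_gap: 0.0402
clock: 20.08
tcp_pos: [0.3835, -0.2411, 0.0456]
orientation: [0.002, 0.991, -0.131, 0.004]
wrist_force: [0.0, -1.0, 0.3]
finger_gap: 0.0236
t 20.08 tcp [ 0.3835 -0.2411  0.0456] yang -105.02 tilt [ 0.008 -0.006] gap 0.0236 F [ 0.  -1.   0.3] j6 2.66
 shift mm [-0.2  1.   0.6] spin -1.0194778281717731
```

```bash
I="python3 -m inch"
$I '[[[0,0,0],0],[[0,0,0],0],[[0,0,0],0],[[0,0,0],0]]' 0.53
$I '[[[0,0,0],-7],[[0,0,0],-14],[[0,0,0],-21],[[0,0,0],-28],[[0,0,0],-35]]'
$I '[[[0,0,0],-7],[[0,0,0],-14],[[0,0,0],-21],[[0,0,0],-28],[[0,0,0],-35]]'
$I '[[[0,0,0],-7],[[0,0,0],-14],[[0,0,0],-20],[[0,0,0],-20]]'
python3 -c "
from h import *
go([.3835,-.2411,.0456],-15)"
$I '[[[0,0,0],0],[[0,0,0],0],[[0,0,0],0],[[0,0,0],0]]' 1 20
python3 -c "
from h import *
s,p,R=st()
cw=np.array([np.cos(np.radians(75)),np.sin(np.radians(75)),0])
go(p+cw*.030+[0,0,.002],-15); print(R.round(3))"
```

```text
clock: 20.42
tcp_pos: [0.3834, -0.241, 0.0456]
orientation: [0.002, 0.991, -0.131, 0.004]
wrist_force: [0.4, -0.3, -0.1]
finger_gap: 0.0403
clock: 20.83
tcp_pos: [0.3834, -0.2408, 0.0456]
orientation: [0.004, 0.984, 0.177, 0.004]
wrist_force: [0.4, -0.1, -0.6]
finger_gap: 0.04
clock: 21.25
tcp_pos: [0.3834, -0.2407, 0.0456]
orientation: [0.004, 0.884, 0.467, 0.002]
wrist_force: [0.1, 0.7, 0.8]
finger_gap: 0.0398
clock: 21.58
tcp_pos: [0.3835, -0.2407, 0.0456]
orientation: [0.005, 0.789, 0.615, 0.002]
wrist_force: [0.2, 0.7, 0.3]
finger_gap: 0.04
t 21.58 tcp [ 0.3835 -0.2407  0.0456] yang -14.12 tilt [ 0.008 -0.005] gap 0.04 F [0.2 0.7 0.3] j6 1.08
 shift mm [-0.4  0.2 -0. ] spin 0.8753649244247299
clock: 21.92
tcp_pos: [0.3836, -0.2406, 0.0456]
orientation: [0.005, 0.789, 0.614, 0.002]
wrist_force: [-0.2, 0.8, 0.5]
finger_gap: 0.0237
t 21.92 tcp [ 0.3836 -0.2406  0.0456] yang -14.19 tilt [ 0.009 -0.005] gap 0.0237 F [-0.2  0.8  0.5] j6 1.08
 shift mm [30.   0.4 -2.1] spin 0.8126280943792494
[[ 0.245  0.969  0.009]
 [ 0.969 -0.245 -0.005]
 [-0.003  0.01  -1.   ]]
```

Now pivot the crank in the fingers. Tip it over its hub edge until the counterweight touches the table; hub edge and counterweight define about 25.2°.

```bash
I="python3 -m inch"
$I '[[[0.005,0,-0.0007],0],[[0.009,0,-0.0012],0],[[0.014,0,-0.0015],0],[[0.014,0,-0.0015],0]]'
$I '[[[0.005,0,0],0],[[0.010,0,0.0005],0],[[0.015,0,0.001],0],[[0.015,0,0.001],0]]'
python3 - <<'E'
from h import *
go([.3836,-.2406,.0456],-15)
a=cam('scene'); 
im=a['image'][:,:,::-1]
cv2.imwrite('pics/c7.png',cv2.resize(im[85:145,280:360],None,fx=10,fy=10,interpolation=cv2.INTER_CUBIC))
E
```

```text
clock: 22.25
tcp_pos: [0.3866, -0.2256, 0.0468]
orientation: [0.004, 0.789, 0.615, 0.002]
wrist_force: [0.0, 0.1, -1.9]
finger_gap: 0.0234
clock: 22.58
tcp_pos: [0.3904, -0.2101, 0.0457]
orientation: [0.004, 0.788, 0.615, 0.002]
wrist_force: [0.2, 0.7, -3.1]
finger_gap: 0.0234
t 22.58 tcp [ 0.3904 -0.2101  0.0457] yang -14.09 tilt [ 0.008 -0.004] gap 0.0234 F [ 0.2  0.7 -3.1] j6 1.14
 shift mm [-31.2   0.8   0.1] spin 0.9115742610230626
```

View pics/c7.png

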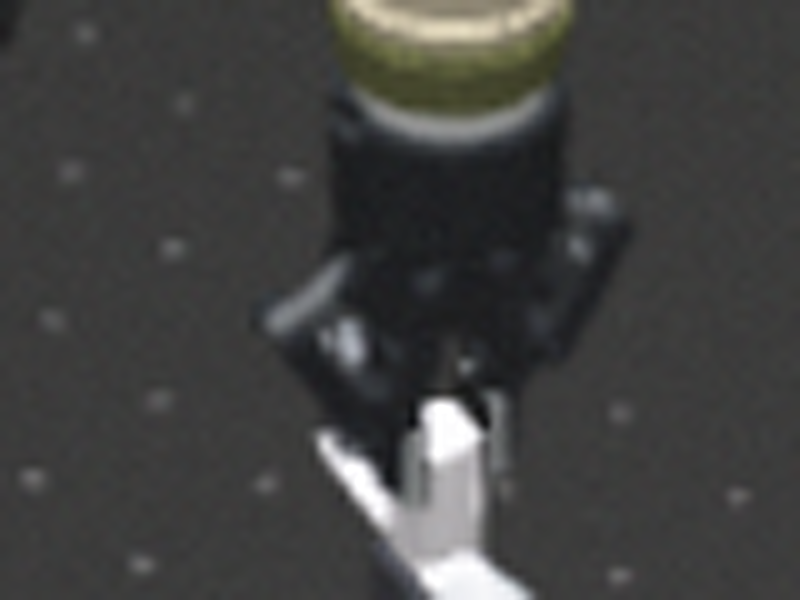

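The boss still looks upright at (445,490), so the crank slid instead of tipping. The table gives too little purchase. Better: tilt it against the fixed gearbox edge, with the knob-side arm resting on the edge while the hand is lowered. First release and re-centre with two square grips.

```bash
I="python3 -m inch"
$I '[[[0,0,0],0],[[0,0,0],0],[[0,0,0],0],[[0,0,0],0]]' 0.53
$I '[[[0,0,0],7],[[0,0,0],14],[[0,0,0],21],[[0,0,0],28],[[0,0,0],35]]' >/dev/null
$I '[[[0,0,0],7],[[0,0,0],14],[[0,0,0],21],[[0,0,0],28],[[0,0,0],35]]' >/dev/null
$I '[[[0,0,0],7],[[0,0,0],14],[[0,0,0],20],[[0,0,0],20]]' 
$I '[[[0,0,0],0],[[0,0,0],0],[[0,0,0],0]]' 1 20
python3 -c "
from h import *
go([.3904,-.2101,.0456],75)"
$I '[[[0,0,0],0],[[0,0,0],0],[[0,0,0],-5],[[0,0,0],-12]]' 0.53
$I '[[[0,0,0],-7],[[0,0,0],-14],[[0,0,0],-21],[[0,0,0],-28],[[0,0,0],-35]]' >/dev/null
$I '[[[0,0,0],-7],[[0,0,0],-14],[[0,0,0],-21],[[0,0,0],-28],[[0,0,0],-35]]' >/dev/null
$I '[[[0,0,0],-7],[[0,0,0],-8]]' 
$I '[[[0,0,0],0],[[0,0,0],0],[[0,0,0],0]]' 1 25
python3 -c "
from h import *
go([.4545,.0201,.15],95.35)"
```

```text
clock: 22.97
tcp_pos: [0.3906, -0.2109, 0.046]
orientation: [0.004, 0.789, 0.615, 0.002]
wrist_force: [-0.1, 0.0, -1.1]
finger_gap: 0.0402
clock: 24.13
tcp_pos: [0.3908, -0.2116, 0.0463]
orientation: [0.002, 0.991, -0.131, 0.005]
wrist_force: [-0.1, 0.1, 0.1]
finger_gap: 0.0404
clock: 24.38
tcp_pos: [0.391, -0.2121, 0.0464]
orientation: [0.002, 0.992, -0.13, 0.005]
wrist_force: [-0.8, -0.8, -0.2]
finger_gap: 0.0235
t 24.38 tcp [ 0.391  -0.2121  0.0464] yang -104.91 tilt [ 0.009 -0.006] gap 0.0235 F [-0.8 -0.8 -0.2] j6 2.72
 shift mm [-1.1 -1.8  0.8] spin 0.08613146515932613
clock: 24.72
tcp_pos: [0.3909, -0.2119, 0.0464]
orientation: [0.003, 1.0, -0.023, 0.005]
wrist_force: [-1.0, -0.0, 0.1]
finger_gap: 0.04
clock: 25.72
tcp_pos: [0.3908, -0.2113, 0.0462]
orientation: [0.004, 0.786, 0.618, 0.002]
wrist_force: [-0.4, 0.0, 0.7]
finger_gap: 0.0406
clock: 25.97
tcp_pos: [0.3908, -0.2112, 0.0462]
orientation: [0.004, 0.786, 0.618, 0.002]
wrist_force: [-0.2, -0.5, 1.8]
finger_gap: 0.0238
t 25.97 tcp [ 0.3908 -0.2112  0.0462] yang -13.71 tilt [ 0.009 -0.004] gap 0.0238 F [-0.2 -0.5  1.8] j6 1.13
 shift mm [ 239.6    8.1 -104.2] spin 70.93745738555472
```

```bash
I="python3 -m inch"
$I '[[[0,0,-0.03],-7],[[0,0,-0.06],-14],[[0,0,-0.09],-21],[[0,0,-0.1],-28],[[0,0,-0.1],-35]]' - 40
$I '[[[0,0,0],-7],[[0,0,0],-14],[[0,0,0],-21],[[0,0,0],-28],[[0,0,0],-35]]' >/dev/null
$I '[[[0,0,0],-7],[[0,0,0],-14],[[0,0,0],-21],[[0,0,0],-28],[[0,0,0],-35]]'
python3 -c "
from h import *
go([.4545,.0201,.125],95.35); print(st()[2].round(3))"
```

```text
clock: 26.38
tcp_pos: [0.3914, -0.212, 0.1492]
orientation: [0.007, 0.562, 0.827, 0.0]
wrist_force: [-0.2, 0.1, -3.1]
finger_gap: 0.0234
clock: 27.22
tcp_pos: [0.3904, -0.2112, 0.1479]
orientation: [0.005, -0.018, 1.0, -0.003]
wrist_force: [-0.2, -0.3, -2.5]
finger_gap: 0.0228
t 27.22 tcp [ 0.3904 -0.2112  0.1479] yang 92.06 tilt [ 0.01  -0.006] gap 0.0228 F [-0.2 -0.3 -2.5] j6 -0.71
 shift mm [-72.2 228.9  22.3] spin -3.2875705948963656
[[-0.999 -0.036  0.01 ]
 [-0.036  0.999 -0.006]
 [-0.01  -0.006 -1.   ]]
```

```bash
I="python3 -m inch"
$I '[[[0.003,0.04,0],0],[[0.003,0.08,0],0],[[0.003,0.118,0],-1],[[0.003,0.118,0],-2],[[0.003,0.118,0],-3]]'
$I '[[[0.003,0.04,0],0],[[0.003,0.08,0],0],[[0.003,0.113,0],0],[[0.003,0.113,0],0],[[0.003,0.113,0],0]]'
python3 -c "
from h import *
go([.4545,.0201,.125],95.35)"
```

```text
clock: 27.63
tcp_pos: [0.3823, -0.0913, 0.1467]
orientation: [0.005, -0.046, 0.999, -0.003]
wrist_force: [0.4, -0.3, -2.3]
finger_gap: 0.0232
clock: 28.05
tcp_pos: [0.3688, 0.0217, 0.1458]
orientation: [0.004, -0.047, 0.999, -0.003]
wrist_force: [0.0, -0.5, -3.2]
finger_gap: 0.0233
t 28.05 tcp [0.3688 0.0217 0.1458] yang 95.44 tilt [ 0.009 -0.006] gap 0.0233 F [ 0.  -0.5 -3.2] j6 -0.25
 shift mm [-85.   -9.6  21.6] spin 0.08930532097677712
```

```bash
I="python3 -m inch"
$I '[[[-0.04,-0.005,0],0],[[-0.075,-0.0096,0],0],[[-0.085,-0.0096,0.01],0],[[-0.085,-0.0096,0.022],0],[[-0.085,-0.0096,0.022],0]]' - 20
$I '[[[0,0,0.01],0],[[0,0,0.02],0],[[0,0,0.024],0],[[0,0,0.024],0]]'
python3 -c "
from h import *
go([.4545,.0201,.125],95.35)"
for k in 1 2 3; do $I '[[[0,0,0.003],0],[[0,0,0.003],0],[[0,0,0.003],0]]' | grep -E 'tcp|force'; done
```

```text
clock: 28.47
tcp_pos: [0.4545, 0.0182, 0.1223]
orientation: [0.003, -0.046, 0.999, -0.003]
wrist_force: [-1.4, -0.5, -2.9]
finger_gap: 0.0231
clock: 28.8
tcp_pos: [0.4537, 0.017, 0.0976]
orientation: [0.002, -0.045, 0.999, -0.003]
wrist_force: [0.6, -0.3, -2.7]
finger_gap: 0.0231
t 28.8 tcp [0.4537 0.017  0.0976] yang 95.14 tilt [ 0.003 -0.006] gap 0.0231 F [ 0.6 -0.3 -2.7] j6 -0.23
 shift mm [ -1.2   2.8 -27.4] spin -0.21131105257008187
tcp_pos: [0.454, 0.0167, 0.0951]
wrist_force: [-0.9, 0.3, -2.5]
tcp_pos: [0.4535, 0.0164, 0.0932]
wrist_force: [-4.9, -2.0, 5.7]
tcp_pos: [0.4525, 0.0162, 0.0916]
wrist_force: [-7.7, -1.4, 10.4]
```

```bash
I="python3 -m inch"
for k in 1 2 3 4; do $I '[[[-0.0003,0.0007,0.004],0],[[-0.0003,0.0007,0.004],0],[[-0.0003,0.0007,0.004],0]]' | grep -E 'tcp|force'; done
python3 -c "
from h import *
go([.4545,.0201,.0725],95.35); print(env.get_state()['ft_torque'])"
```

```text
tcp_pos: [0.4508, 0.0164, 0.089]
wrist_force: [-10.3, -3.4, 13.3]
tcp_pos: [0.4491, 0.0163, 0.0863]
wrist_force: [-9.4, -3.0, 13.0]
tcp_pos: [0.4474, 0.0162, 0.0836]
wrist_force: [-10.3, -3.7, 12.5]
tcp_pos: [0.4458, 0.0161, 0.0808]
wrist_force: [-8.7, -3.6, 10.9]
t 30.55 tcp [0.4458 0.0161 0.0808] yang 95.02 tilt [-0.006 -0.018] gap 0.0234 F [-8.7 -3.6 10.9] j6 -0.22
 shift mm [-9.1  3.4  8.1] spin -0.33003398977083975
[-0.73357338  1.38278056 -0.1961274 ]
```

```bash
I="python3 -m inch"
for k in 1 2 3; do $I '[[[-0.002,0.001,0.005],0],[[-0.002,0.001,0.005],0],[[-0.002,0.001,0.005],0]]' | grep -E 'tcp|force'; done
python3 - <<'E'
from h import *
go([.4545,.0201,.0695],95.35)
a=cam('scene'); im=a['image'][:,:,::-1]
cv2.imwrite('pics/c8.png',cv2.resize(im[130:210,310:410],None,fx=8,fy=8,interpolation=cv2.INTER_CUBIC))
E
```

```text
tcp_pos: [0.444, 0.0162, 0.0764]
wrist_force: [-12.9, -4.1, 12.7]
tcp_pos: [0.4423, 0.016, 0.072]
wrist_force: [-12.5, -6.0, 10.5]
tcp_pos: [0.4406, 0.0159, 0.0674]
wrist_force: [-12.1, -4.7, 9.8]
t 31.3 tcp [0.4406 0.0159 0.0674] yang 94.86 tilt [-0.023 -0.028] gap 0.0231 F [-12.1  -4.7   9.8] j6 -0.21
 shift mm [-14.2   2.9  -2.6] spin -0.4858456803214466
```

View pics/c8.png

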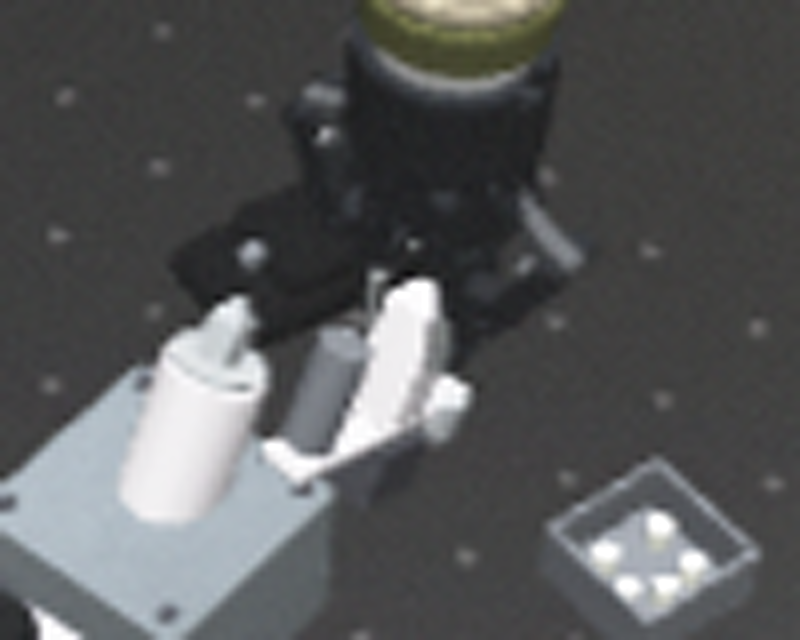

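The crank is now tilted: its boss (388,290→342,440) and knob run parallel to the shaft housing in the image. Firm grip and lift away.

```bash
I="python3 -m inch"
$I '[[[0,0,0],0],[[0,0,-0.02],0],[[0,0,-0.05],0],[[0,0,-0.08],0],[[0,0,-0.12],0]]' - 70
$I '[[[0,0,-0.02],0],[[0,0,-0.02],0],[[0,0,-0.02],0]]'
python3 - <<'E'
from h import *
go([.4545,.0201,.2],95.35)
a=cam('scene');s,p,R=st()
P=cloud(a); Q=P.reshape(-1,3); L=(Q-p)@R  # tool coords
m=(abs(L[:,0])<.09)&(abs(L[:,1])<.03)&(L[:,2]>-.06)&(L[:,2]<.09)
im=a['image'].reshape(-1,3).astype(float); 
np.save('q.npy',np.c_[L[m],im[m]])
cv2.imwrite('pics/c9.png',cv2.resize(a['image'][80:180,300:420,::-1],None,fx=6.5,fy=6,interpolation=cv2.INTER_CUBIC))
# bright points = boss/arm
q=L[m&(im.mean(1)>150)]
for lo in np.arange(-.03,.07,.01):
    k=q[(q[:,2]>lo)&(q[:,2]<lo+.01)]
    if len(k): print(round(lo,3),len(k),(k.min(0)*1e3).round(),(k.max(0)*1e3).round())
E
```

```text
clock: 31.77
tcp_pos: [0.4418, 0.0196, 0.1871]
orientation: [-0.014, -0.042, 0.999, -0.013]
wrist_force: [0.8, -0.9, -3.0]
finger_gap: 0.0225
clock: 32.02
tcp_pos: [0.4435, 0.0202, 0.2082]
orientation: [-0.012, -0.043, 0.999, -0.013]
wrist_force: [-0.4, 0.0, -4.1]
finger_gap: 0.0227
t 32.02 tcp [0.4435 0.0202 0.2082] yang 94.9 tilt [-0.023 -0.028] gap 0.0227 F [-0.4  0.  -4.1] j6 -0.2
 shift mm [-11.2  -0.8   7.9] spin -0.45242280489682685
-0.03 40 [-85.  -8. -30.] [-14.  14. -20.]
-0.02 53 [-82.  -9. -20.] [ -8.  14. -10.]
-0.01 58 [-60.  -8. -10.] [-2. 15. -0.]
0.0 10 [-37.   7.   1.] [-10.  13.   8.]
0.01 14 [-11.   7.  11.] [13. 16. 20.]
0.02 19 [-2. -3. 20.] [27. 16. 30.]
0.03 1 [ 2. 14. 33.] [ 2. 14. 33.]
0.05 1 [-79. -29.  60.] [-79. -29.  60.]
0.06 8 [-84. -29.  61.] [-72. -25.  69.]
```

```bash
I="python3 -m inch"
cat >> h.py <<'E'
SEAT=np.array([.5275,-.0082,.125]); AX=np.array([-.4208,-.0394,.9063]); SX=np.array([.9063*.9957,.9063*.0932,.4226])
def ins(s,dx=0,dy=0):
    "TCP for crank foot s-65 mm from the seat along shaft axis, dx/dy mm stage corrections"
    _,p,R=st(); P=SEAT+AX*s/1000-SX*.0009+np.array([.9957,.0932,0])*dx/1000+np.array([-.0932,.9957,0])*dy/1000
    go(P+.0187*R[:,2],95.35)
E
python3 -c "
from h import *
ins(110)"
```

```text
t 32.07 tcp [0.4423 0.0203 0.2067] yang 94.9 tilt [-0.026 -0.027] gap 0.0228 F [-0.   0.4 -3. ] j6 -0.2
 shift mm [-34.7 -36.4   1. ] spin -0.45412539643980665
```

View pics/c9.png

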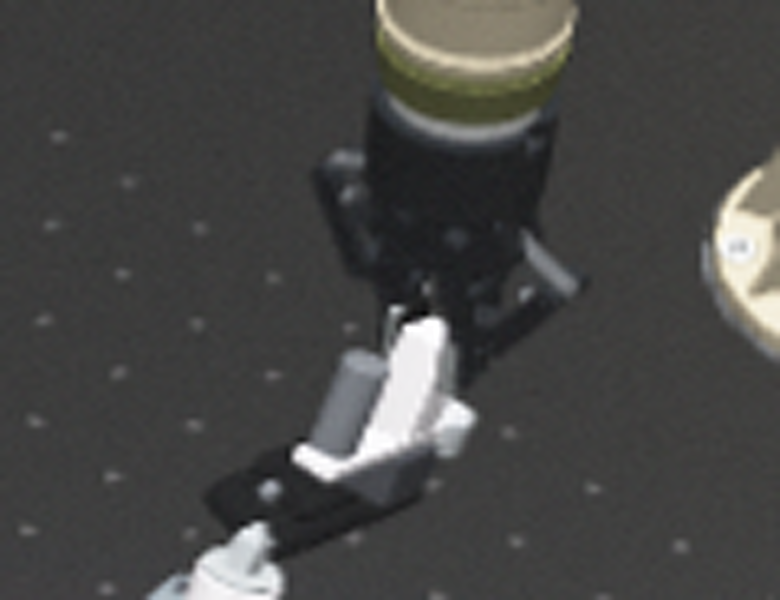

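The tilt held after the lift. Go to the pre-insertion point above the shaft.

```bash
I="python3 -m inch"
$I '[[[-0.017,-0.018,0],0],[[-0.034,-0.036,0.001],0],[[-0.034,-0.036,0.001],0],[[-0.034,-0.036,0.001],0]]' - 40
python3 -c "
from h import *
ins(90,-1);ins(84,-1)"
```

```text
clock: 32.4
tcp_pos: [0.4785, -0.0131, 0.2032]
orientation: [-0.016, -0.042, 0.999, -0.013]
wrist_force: [-0.2, 1.0, -2.6]
finger_gap: 0.0228
t 32.4 tcp [ 0.4785 -0.0131  0.2032] yang 94.82 tilt [-0.03  -0.026] gap 0.0228 F [-0.2  1.  -2.6] j6 -0.26
 shift mm [-9.3  0.4 15.4] spin -0.5296597463650699
t 32.4 tcp [ 0.4785 -0.0131  0.2032] yang 94.82 tilt [-0.03  -0.026] gap 0.0228 F [-0.2  1.  -2.6] j6 -0.26
 shift mm [-12.    0.5  20.7] spin -0.5296597463650699
```

```bash
I="python3 -m inch"
$I '[[[-0.009,0.0004,0.008],-0.5],[[-0.0093,0.0004,0.0154],-0.5],[[-0.0093,0.0004,0.0154],-0.5]]'
python3 -c "
from h import *
ins(84,-1)"
for k in 1 2 3; do $I '[[[-0.0017,0,0.0036],0],[[-0.0017,0,0.0036],0],[[-0.0017,0,0.0036],0]]' | grep -E 'tcp|force'; done
python3 -c "
from h import *
ins(80,-1);ins(65,-1)"
```

```text
clock: 32.65
tcp_pos: [0.4856, -0.0117, 0.1845]
orientation: [-0.018, -0.047, 0.999, -0.012]
wrist_force: [-0.3, -0.2, -3.3]
finger_gap: 0.0227
t 32.65 tcp [ 0.4856 -0.0117  0.1845] yang 95.37 tilt [-0.035 -0.025] gap 0.0227 F [-0.3 -0.2 -3.3] j6 -0.26
 shift mm [-4.1 -0.8  2.3] spin 0.018707372650098364
tcp_pos: [0.4869, -0.0113, 0.1806]
wrist_force: [-0.3, -0.1, -2.8]
tcp_pos: [0.4894, -0.0112, 0.1774]
wrist_force: [2.2, 0.4, -2.6]
tcp_pos: [0.4913, -0.0111, 0.1735]
wrist_force: [2.5, 0.8, -2.4]
t 33.4 tcp [ 0.4913 -0.0111  0.1735] yang 95.4 tilt [-0.033 -0.025] gap 0.0224 F [ 2.5  0.8 -2.4] j6 -0.26
 shift mm [ 0.1 -1.  -4.9] spin 0.05420996872722128
t 33.4 tcp [ 0.4913 -0.0111  0.1735] yang 95.4 tilt [-0.033 -0.025] gap 0.0224 F [ 2.5  0.8 -2.4] j6 -0.26
 shift mm [-6.7 -0.7  8.5] spin 0.05420996872722128
```

```bash
I="python3 -m inch"
for k in 1 2 3; do $I '[[[-0.0025,0,0.0034],0],[[-0.0025,0,0.0034],0],[[-0.0025,0,0.0034],0]]' | grep -E 'tcp|force'; done
python3 -c "
from h import *
ins(65,0)"
```

```text
tcp_pos: [0.4935, -0.0109, 0.1695]
wrist_force: [0.2, 0.2, -2.2]
tcp_pos: [0.4956, -0.0107, 0.1656]
wrist_force: [0.1, 0.9, -1.6]
tcp_pos: [0.4969, -0.0107, 0.1635]
wrist_force: [-6.9, -0.9, 10.3]
t 34.15 tcp [ 0.4969 -0.0107  0.1635] yang 95.41 tilt [-0.036 -0.026] gap 0.0228 F [-6.9 -0.9 10.3] j6 -0.26
 shift mm [-1.7 -0.8 -1.4] spin 0.06250383826802874
```

Smooth travel down the shaft, then firm contact at the predicted seat depth (s≈65). Release and check how the crank sits.

```bash
I="python3 -m inch"
$I '[[[0,0,0],0],[[0,0,0],0],[[0,0,0],0],[[0,0,0],0]]' 0.5 20
$I '[[[0,0,-0.03],0],[[0,0,-0.06],0],[[0.02,0,-0.08],0],[[0.02,0,-0.08],0]]'
python3 - <<'E'
from h import *
import pickle
A=[cam('scene') for _ in range(3)]; a=A[0]; P=cloud(a)
pickle.dump(a,open('c10.pkl','wb'))
def W(x,y,z): # crank coords mm -> world, crank x = stage x dir
    sy=np.array([-.0932,.9957,0]); return SEAT+(SX*x+sy*y+AX*z)/1000
for n,p in(('bosstop',(0,0,86)),('knobtop',(55,0,84)),('armend',(67,0,34)),('cwtop',(-34,0,34))):
    w=W(*p);u,v=proj(a,w)[0]; z=np.median(P[int(round(v))-1:int(round(v))+2,int(round(u))-1:int(round(u))+2].reshape(-1,3),0); print(n,w.round(4),(u.round(1),v.round(1)),'cloud',z.round(4),'along axis mm',((z-w)@AX*1e3).round(1))
go([.5,0,.2],95.35)
cv2.imwrite('pics/c10.png',cv2.resize(a['image'][130:230,260:390,::-1],None,fx=6,fy=6,interpolation=cv2.INTER_CUBIC))
E
```

```text
clock: 34.48
tcp_pos: [0.4972, -0.0108, 0.1634]
orientation: [-0.018, -0.047, 0.999, -0.012]
wrist_force: [-0.5, 0.2, -1.0]
finger_gap: 0.0429
clock: 34.82
tcp_pos: [0.4803, -0.0108, 0.2485]
orientation: [-0.016, -0.047, 0.999, -0.013]
wrist_force: [0.5, -0.2, 1.2]
finger_gap: 0.0429
bosstop [ 0.4913 -0.0116  0.2029] (np.float64(345.1), np.float64(148.8)) cloud [ 0.4915 -0.0118  0.2018] along axis mm -1.1
knobtop [ 0.5418 -0.0069  0.2244] (np.float64(334.0), np.float64(153.2)) cloud [ 0.5395 -0.008   0.2227] along axis mm -0.5
armend [ 0.5737 -0.0039  0.1841] (np.float64(326.4), np.float64(169.1)) cloud [ 0.573  -0.0068  0.1823] along axis mm -1.2
cwtop [ 0.4825 -0.0124  0.1414] (np.float64(346.1), np.float64(161.6)) cloud [0.4991 0.0008 0.1611] along axis mm 10.3
t 34.97 tcp [ 0.4803 -0.0106  0.2437] yang 95.4 tilt [-0.035 -0.026] gap 0.0426 F [-0.5  0.4 -0.4] j6 -0.26
 shift mm [-22.2   9.7  42.7] spin 0.04947790797659479
```

View pics/c10.png

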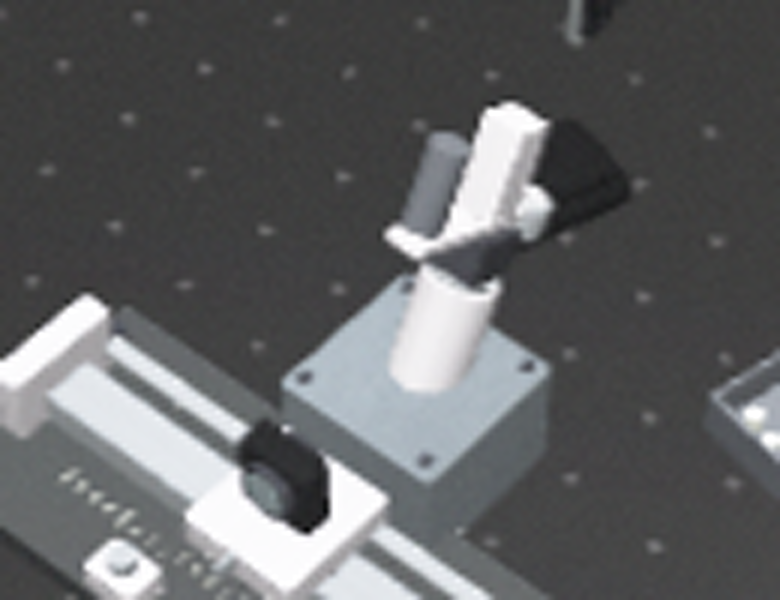

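The crank is home: depth along the axis agrees to about 1 mm, and the hub sits flush on the housing at crop (455,270). Next, the knob.

```bash
cat >> h.py <<'E'
SY=np.array([-.0932,.9957,0])
def knob(psi,h=.070):
    c=np.radians(psi); return SEAT+AX*h+.055*(np.cos(c)*SX+np.sin(c)*SY)
def psi_now():
    _,p,R=st(); d=p-.0187*R[:,2]-SEAT; x,y=d@SX*1e3,d@SY*1e3
    return np.degrees(np.arctan2(y,x)),np.hypot(x,y),d@AX*1e3
def quarter(p0,n=4,step=22.5):
    "rows in tool axes (mm) from nominal knob(p0)"
    R=st()[2]; 
    for k in range(1,n+1): print(p0+k*step,(R.T@(knob(p0+k*step)-knob(p0))*1e3).round(1))
E
python3 -c "
from h import *
_,p,R=st(); T=knob(0)+.0187*R[:,2]; go(T+[0,0,.055],95.35); go(T,95.35)"
```

```text
t 34.97 tcp [ 0.4803 -0.0106  0.2437] yang 95.4 tilt [-0.035 -0.026] gap 0.0426 F [-0.5  0.4 -0.4] j6 -0.26
 shift mm [-66.6  -2.6  -6.7] spin 0.04947790797659479
t 34.97 tcp [ 0.4803 -0.0106  0.2437] yang 95.4 tilt [-0.035 -0.026] gap 0.0426 F [-0.5  0.4 -0.4] j6 -0.26
 shift mm [-68.6  -1.3  48.3] spin 0.04947790797659479
```

```bash
I="python3 -m inch"
$I '[[[-0.035,-0.0015,-0.007],0],[[-0.068,-0.0015,-0.007],0],[[-0.068,-0.0015,0.01],0],[[-0.068,-0.0015,0.04],0],[[-0.068,-0.0015,0.048],0]]'
$I '[[[0,0,0],0]]'
python3 -c "
from h import *
_,p,R=st(); T=knob(0)+.0187*R[:,2]; go(T,95.35)"
$I '[[[0,0,0],0],[[0,0,0],0],[[0,0,0],0],[[0,0,0],0]]' 1 50
python3 -c "
from h import *
_,p,R=st(); T=knob(0)+.0187*R[:,2]; go(T,95.35); print(psi_now())
for q in (0,90,180,270): quarter(q)"
```

```text
clock: 35.38
tcp_pos: [0.5444, -0.0066, 0.1873]
orientation: [-0.022, -0.047, 0.999, -0.011]
wrist_force: [-1.0, 0.5, -0.5]
finger_gap: 0.0426
clock: 35.47
tcp_pos: [0.5425, -0.0064, 0.1841]
orientation: [-0.025, -0.047, 0.999, -0.011]
wrist_force: [-0.5, -0.4, -0.3]
finger_gap: 0.0422
t 35.47 tcp [ 0.5425 -0.0064  0.1841] yang 95.42 tilt [-0.049 -0.024] gap 0.0422 F [-0.5 -0.4 -0.3] j6 -0.24
 shift mm [-3.8 -1.  -9.1] spin 0.07142336543877548
clock: 35.8
tcp_pos: [0.5422, -0.0063, 0.1846]
orientation: [-0.025, -0.047, 0.999, -0.011]
wrist_force: [-1.6, -0.7, -3.8]
finger_gap: 0.0203
t 35.8 tcp [ 0.5422 -0.0063  0.1846] yang 95.42 tilt [-0.049 -0.024] gap 0.0203 F [-1.6 -0.7 -3.8] j6 -0.24
 shift mm [-4.  -1.  -8.6] spin 0.07051816573427061
(np.float64(1.0613519227774382), np.float64(47.3764194739705), np.float64(64.24426087177301))
22.5 [ 3.7 21.1  1.6]
45.0 [14.2 39.   6.8]
67.5 [30.  51.1 14.9]
90.0 [48.6 55.5 24.7]
112.5 [18.6 -4.   9.9]
135.0 [ 34.4 -15.8  18.5]
157.5 [ 44.9 -33.5  24.4]
180.0 [ 48.6 -54.5  26.8]
202.5 [ -3.7 -21.1  -1.6]
225.0 [-14.2 -39.   -6.8]
247.5 [-30.  -51.1 -14.9]
270.0 [-48.6 -55.5 -24.7]
292.5 [-18.6   4.   -9.9]
315.0 [-34.4  15.8 -18.5]
337.5 [-44.9  33.5 -24.4]
360.0 [-48.6  54.5 -26.8]
```

```bash
I="python3 -m inch"
$I '[[[0,0,0],0],[[0,0,0],0],[[-0.004,-0.001,-0.0086],0],[[-0.004,-0.001,-0.0086],0],[[-0.004,-0.001,-0.0086],0]]' 0.62
$I '[[[0,0,0],0],[[0,0,0],0],[[0,0,0],0]]' 1 60
python3 -c "
from h import *
print(psi_now()); _,p,R=st(); go(p)
for q in (0,90,180,270): quarter(q)"
```

```text
clock: 36.22
tcp_pos: [0.5477, -0.0069, 0.1941]
orientation: [-0.024, -0.047, 0.999, -0.011]
wrist_force: [-0.1, 0.1, 0.6]
finger_gap: 0.0326
clock: 36.47
tcp_pos: [0.548, -0.0069, 0.1944]
orientation: [-0.023, -0.047, 0.999, -0.011]
wrist_force: [1.5, 0.5, 2.5]
finger_gap: 0.0173
(np.float64(-0.2106103554452019), np.float64(56.633093403207965), np.float64(70.77049577559735))
t 36.47 tcp [ 0.548  -0.0069  0.1944] yang 95.42 tilt [-0.045 -0.024] gap 0.0173 F [1.5 0.5 2.5] j6 -0.23
 shift mm [0. 0. 0.] spin None
22.5 [ 3.7 21.1  1.5]
45.0 [14.2 39.   6.7]
67.5 [30.  51.1 14.8]
90.0 [48.7 55.5 24.5]
112.5 [18.6 -4.   9.9]
135.0 [ 34.4 -15.7  18.4]
157.5 [ 45.  -33.5  24.3]
180.0 [ 48.7 -54.5  26.7]
202.5 [ -3.7 -21.1  -1.5]
225.0 [-14.2 -39.   -6.7]
247.5 [-30.  -51.1 -14.8]
270.0 [-48.7 -55.5 -24.5]
292.5 [-18.6   4.   -9.9]
315.0 [-34.4  15.7 -18.4]
337.5 [-45.   33.5 -24.3]
360.0 [-48.7  54.5 -26.7]
```

```bash
I="python3 -m inch"
cat > f.py <<'E'
import sys
from h import *
a,r,h=psi_now(); s,p,R=st(); print('t',round(s['clock'],2),'psi',round(a,1),'r',round(r,1),'h',round(h,1),'F',s['wrist_force'].round(1),'tilt',R[:2,2].round(3),'gap',round(s['finger_gap'],4))
if len(sys.argv)>1:  # rows from the measured pose to psi0+k*22.5
    q=float(sys.argv[1])
    for k in range(1,5): print(q+k*22.5,(R.T@(knob(q+k*22.5)+.0187*R[:,2]-p)*1e3).round(1))
E
$I '[[[0.0037,0.0211,0.0015],0],[[0.0142,0.039,0.0067],0],[[0.03,0.0511,0.0148],0],[[0.0487,0.0555,0.0245],0],[[0.0487,0.0555,0.0245],0]]'
python3 f.py 90
```

```text
clock: 36.88
tcp_pos: [0.4929, 0.0416, 0.1687]
orientation: [-0.023, -0.047, 0.999, -0.013]
wrist_force: [9.5, -7.6, -13.1]
finger_gap: 0.0168
t 36.88 psi 89.9 r 53.3 h 68.7 F [  9.5  -7.6 -13.1] tilt [-0.044 -0.029] gap 0.0168
112.5 [19.3 -2.3  8.8]
135.0 [ 35.2 -14.   17.4]
157.5 [ 45.7 -31.7  23.3]
180.0 [ 49.4 -52.7  25.8]
```

```bash
cat > g.py <<'E'
from h import *
# crank angle from point cloud: bright arm/cw points 30..37 mm above the foot
a=cam('scene'); P=cloud(a).reshape(-1,3)-SEAT; im=a['image'].reshape(-1,3)
x,y,z=P@SX*1e3,P@SY*1e3,P@AX*1e3
m=(z>18)&(z<37)&(np.hypot(x,y)>22)&(np.hypot(x,y)<70)&(im.min(1)>90)
print('n',m.sum(),np.c_[x,y,z][m].mean(0).round(1) if m.any() else '')
an=np.degrees(np.arctan2(y[m],x[m])); print(np.histogram(an,bins=np.arange(-180,181,20)))
E
python3 g.py
```

```text
n 104 [ 3.3 -0.4 31.3]
(array([ 0,  0,  1,  7, 16, 37,  0,  0,  0,  0,  0,  0, 10, 27,  5,  1,  0,
        0]), array([-180, -160, -140, -120, -100,  -80,  -60,  -40,  -20,    0,   20,
         40,   60,   80,  100,  120,  140,  160,  180]))
```

The crank follows (arm at about 88°). Complete the first turn.

```bash
I="python3 -m inch"
$I '[[[0.019,-0.003,0.009],0],[[0.035,-0.015,0.018],0],[[0.0455,-0.0325,0.0237],0],[[0.049,-0.0535,0.026],0],[[0.049,-0.0535,0.026],0]]' >/dev/null
python3 f.py
$I '[[[-0.0037,-0.0211,-0.0015],0],[[-0.0142,-0.039,-0.0067],0],[[-0.03,-0.0511,-0.0148],0],[[-0.0487,-0.0555,-0.0245],0],[[-0.0487,-0.0555,-0.0245],0]]' >/dev/null
python3 f.py
$I '[[[-0.0186,0.004,-0.0099],0],[[-0.0344,0.0157,-0.0184],0],[[-0.045,0.0335,-0.0243],0],[[-0.0487,0.0545,-0.0267],0],[[-0.0487,0.0545,-0.0267],0]]' >/dev/null
python3 f.py 0; python3 g.py
```

```text
t 37.35 psi -176.7 r 48.2 h 67.5 F [17.2  3.8 -9.4] tilt [-0.031 -0.026] gap 0.0171
t 37.77 psi -81.9 r 57.2 h 67.0 F [-0.8  5.2 -4.2] tilt [-0.031 -0.02 ] gap 0.017
t 38.18 psi -0.3 r 63.5 h 67.9 F [ 0.3 -0.6  3.6] tilt [-0.032 -0.022] gap 0.017
22.5 [12.2 21.4  3.4]
45.0 [22.8 39.4  8.5]
67.5 [38.7 51.4 16.4]
90.0 [57.5 55.8 25.8]
n 77 [15.6  8.7 33. ]
(array([ 1,  0,  0,  0,  0,  0,  0,  0, 11, 29,  4,  0,  0,  0,  0,  0, 24,
        8]), array([-180, -160, -140, -120, -100,  -80,  -60,  -40,  -20,    0,   20,
         40,   60,   80,  100,  120,  140,  160,  180]))
```

One turn is done, but the knob has slid about 7 mm along the pads. Re-centre the grip, a bit lower and firmer.

```bash
I="python3 -m inch"
$I '[[[0,0,0],0],[[0,0,0],0],[[0.0085,0,0.004],0],[[0.0085,0,0.004],0],[[0.0085,0,0.004],0]]' 0.62
$I '[[[0,0,0],0],[[0,0,0],0],[[0,0,0],0]]' 1 100
python3 f.py 0
```

```text
clock: 38.65
tcp_pos: [0.5465, -0.0084, 0.1907]
orientation: [-0.016, -0.047, 0.999, -0.01]
wrist_force: [0.4, 1.0, -0.0]
finger_gap: 0.0326
clock: 38.9
tcp_pos: [0.5469, -0.009, 0.1911]
orientation: [-0.016, -0.047, 0.999, -0.01]
wrist_force: [-0.1, -2.3, 1.1]
finger_gap: 0.0183
t 38.9 psi -2.4 r 53.8 h 68.4 F [-0.1 -2.3  1.1] tilt [-0.031 -0.022] gap 0.0183
22.5 [ 3.4 23.3 -0.5]
45.0 [14.  41.3  4.6]
67.5 [29.9 53.3 12.4]
90.0 [48.7 57.7 21.8]
```

```bash
I="python3 -m inch"
$I '[[[0.0037,0.023,0.0015],0],[[0.0142,0.041,0.0067],0],[[0.03,0.053,0.015],0],[[0.0487,0.0575,0.025],0],[[0.0487,0.0575,0.025],0]]' >/dev/null
python3 f.py
$I '[[[0.0186,-0.004,0.0099],0],[[0.0344,-0.0157,0.0184],0],[[0.045,-0.0335,0.0243],0],[[0.0487,-0.0545,0.0267],0],[[0.0487,-0.0545,0.0267],0]]' >/dev/null
python3 f.py 180; python3 g.py
```

```text
t 39.32 psi 93.5 r 55.6 h 67.3 F [-0.3 -0.4  0.9] tilt [-0.032 -0.022] gap 0.0181
t 39.73 psi -179.0 r 57.2 h 66.3 F [1.7 2.1 0.4] tilt [-0.03 -0.02] gap 0.0183
202.5 [ -4.  -20.2  -5.8]
225.0 [-14.7 -38.1 -10.9]
247.5 [-30.6 -50.2 -18.7]
270.0 [-49.4 -54.5 -28.1]
n 111 [15.2  6.5 31.2]
(array([ 3,  0,  0,  0,  0,  0,  0,  0, 22, 38, 17,  0,  0,  0,  0,  0,  6,
       25]), array([-180, -160, -140, -120, -100,  -80,  -60,  -40,  -20,    0,   20,
         40,   60,   80,  100,  120,  140,  160,  180]))
```

```bash
I="python3 -m inch"
$I '[[[-0.0037,-0.0205,-0.0025],0],[[-0.0142,-0.0385,-0.0077],0],[[-0.03,-0.0505,-0.016],0],[[-0.0487,-0.055,-0.026],0],[[-0.0487,-0.055,-0.026],0]]' >/dev/null
python3 f.py
$I '[[[-0.0186,0.004,-0.0099],0],[[-0.0344,0.0157,-0.0184],0],[[-0.045,0.0335,-0.0243],0],[[-0.0487,0.0545,-0.0267],0],[[-0.0487,0.0545,-0.0267],0]]' >/dev/null
python3 f.py 0
python3 - <<'E'
from h import *
import pickle
A=[cam('scene') for _ in range(4)];B=[cam('top') for _ in range(2)]
a,b=A[0],B[0]; a['image']=np.mean([x['image'] for x in A],0); b['image']=np.mean([x['image'] for x in B],0)
pickle.dump((a,b),open('c11.pkl','wb'))
def crop(im,u,v,w,h,s): return cv2.resize(im[v:v+h,u:u+w,::-1].astype(np.uint8),None,fx=s,fy=s,interpolation=cv2.INTER_CUBIC)
cv2.imwrite('pics/c11.png',crop(a['image'],265,195,80,60,10))
E
```

```text
t 40.2 psi -89.6 r 54.9 h 67.9 F [-1.5 -0.1  0.7] tilt [-0.031 -0.019] gap 0.0182
t 40.62 psi 2.4 r 54.2 h 68.2 F [-1.8 -2.2 -3.9] tilt [-0.035 -0.02 ] gap 0.0181
22.5 [ 3.7 18.8 -0.4]
45.0 [14.3 36.8  4.7]
67.5 [30.2 48.8 12.7]
90.0 [48.9 53.2 22.2]
```

View pics/c11.png

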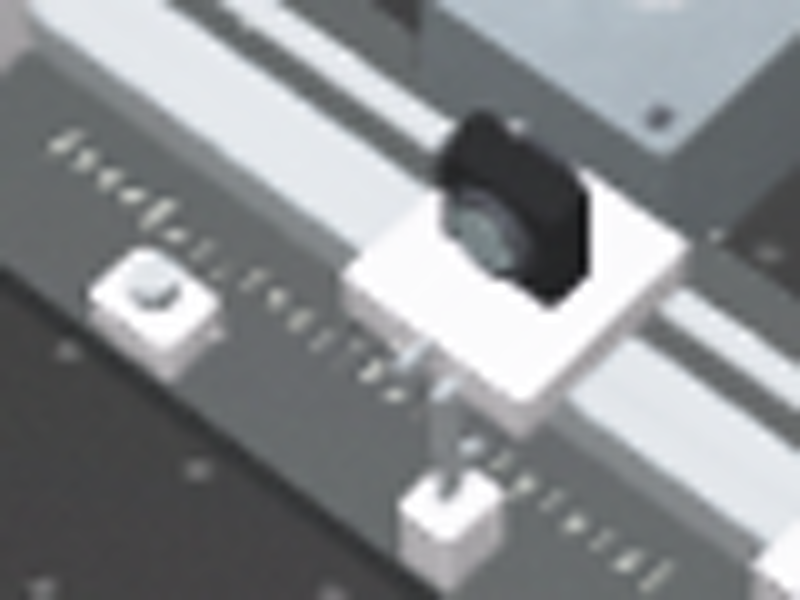

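The pointer fin is at crop (410,352), and the upright index strip runs (445,385)→(445,490). About 30 mm remain. I'll check both marks in stage coordinates from depth and rays, then go on winding.

```bash
cat >> h.py <<'E'
SX0=np.array([.9957,.0932,0])
def stg(X): d=np.array(X)-[.5275,-.0082,0]; return np.array([d@SX0,d@SY,d[2]])*1e3
def atx(c,u,v,x):  # ray point at stage x (mm)
    o,d=ray(c,u,v); k=(x/1e3-(o-[.5275,-.0082,0])@SX0)/(d@SX0); return stg(o+d*k)
E
python3 - <<'E'
from h import *
import pickle
np.set_printoptions(suppress=True)
a,b=pickle.load(open('c11.pkl','rb')); P=cloud(a); S=lambda u,v:(265+u/10-.45,195+v/10-.45)
for n,p in(('fin',(410,352)),('strip top',(446,385)),('strip mid',(445,430)),('blob',(470,443)),('blocktop',(450,500)),('clamp',(155,285)),('cartop far edge',(520,390))):
    u,v=S(*p); i,j=int(round(v)),int(round(u)); print(n,(round(u,1),round(v,1)),'cloud',stg(P[i,j]).round(1),'z103',stg(onz(a,u,v,.103)).round(1),'z60',stg(onz(a,u,v,.06)).round(1))
# initial pictures: same marks
a0,b0=pickle.load(open('c0.pkl','rb')); C=lambda u,v:(250+u/3-.33,145+(v-300)/3-.33)
for n,p in(('index',(122,325)),('fin',(194,346)),('block',(124,342))): print('top0',n,[stg(onz(b0,*C(*p),z)).round(1) for z in(.06,.103)])
E
```

```text
fin (305.6, 229.8) cloud [179.2  39.7  62.3] z103 [199.4  57.6 103. ] z60 [178.3  37.1  60. ]
strip top (309.2, 233.1) cloud [200.3  71.4 101.5] z103 [200.9  72.5 103. ] z60 [179.9  52.5  60. ]
strip mid (309.1, 237.6) cloud [204.3  74.6  84.1] z103 [212.1  82.3 103. ] z60 [191.5  62.7  60. ]
blob (311.6, 238.9) cloud [191.7  74.2  64.3] z103 [210.7  90.2 103. ] z60 [190.1  71.   60. ]
blocktop (309.6, 244.6) cloud [201.8  75.4  46. ] z103 [228.   98.5 103. ] z60 [208.   79.6  60. ]
clamp (280.1, 223.1) cloud [204.5 -41.3  48. ] z103 [229.9 -11.2 103. ] z60 [210.1 -34.6  60. ]
cartop far edge (316.6, 233.6) cloud [168.   72.1  61.1] z103 [188.6  88.9 103. ] z60 [167.1  69.6  60. ]
top0 index [array([211. ,  69.4,  60. ]), array([199.1,  67.6, 103. ])]
top0 fin [array([182.5,   0.1,  60. ]), array([171.5,   0.7, 103. ])]
top0 block [array([193.5,  69.1,  60. ]), array([182.2,  67.2, 103. ])]
```

The index blade tip, seen at crop (470,443), is at stage (191,71,62). The fin is at (179,37,62), so about 34 mm remain, or 1.89 turns. Wind 1¾ turns, then measure again.

```bash
I="python3 -m inch"
Q1='[[[0.0037,0.0195,0.0015],0],[[0.0142,0.0375,0.0067],0],[[0.03,0.0495,0.015],0],[[0.0487,0.054,0.025],0],[[0.0487,0.054,0.025],0]]'
$I '[[[0.0037,0.0195,0.0015],0],[[0.0142,0.0375,0.0067],0],[[0.03,0.0495,0.015],0],[[0.0487,0.054,0.025],0],[[0.0487,0.054,0.025],0]]' >/dev/null
python3 f.py
$I '[[[0.0186,-0.004,0.0095],0],[[0.0344,-0.0157,0.0175],0],[[0.045,-0.0335,0.0235],0],[[0.0487,-0.0545,0.0255],0],[[0.0487,-0.0545,0.0255],0]]' >/dev/null
python3 f.py
$I '[[[-0.0037,-0.0205,-0.0025],0],[[-0.0142,-0.0385,-0.0077],0],[[-0.03,-0.0505,-0.016],0],[[-0.0487,-0.055,-0.026],0],[[-0.0487,-0.055,-0.026],0]]' >/dev/null
python3 f.py
$I '[[[-0.0186,0.004,-0.0099],0],[[-0.0344,0.0157,-0.0184],0],[[-0.045,0.0335,-0.0243],0],[[-0.0487,0.0545,-0.0267],0],[[-0.0487,0.0545,-0.0267],0]]' >/dev/null
python3 f.py 0
```

```text
t 41.33 psi 90.7 r 54.3 h 68.3 F [ 1.7  4.9 -1.4] tilt [-0.029 -0.016] gap 0.0181
t 41.75 psi -177.5 r 54.9 h 68.3 F [ 1.6  2.8 -4. ] tilt [-0.028 -0.016] gap 0.018
t 42.17 psi -87.1 r 55.2 h 68.6 F [  2.7   9.4 -10.8] tilt [-0.027 -0.007] gap 0.0181
t 42.58 psi 1.5 r 54.6 h 68.8 F [ -4.6  -1.5 -13.3] tilt [-0.038 -0.008] gap 0.018
22.5 [ 4.  19.6  0.5]
45.0 [14.6 37.4  5.9]
67.5 [30.5 49.4 14. ]
90.0 [49.3 53.5 23.6]
```

```bash
I="python3 -m inch"
$I '[[[0.0037,0.0195,0.0025],0],[[0.0142,0.0375,0.0077],0],[[0.03,0.0495,0.016],0],[[0.0487,0.054,0.026],0],[[0.0487,0.054,0.026],0]]' >/dev/null
python3 f.py
$I '[[[0.0186,-0.004,0.0099],0],[[0.0344,-0.0157,0.0184],0],[[0.045,-0.0335,0.0243],0],[[0.0487,-0.0545,0.0267],0],[[0.0487,-0.0545,0.0267],0]]' >/dev/null
python3 f.py
$I '[[[-0.0037,-0.0205,-0.0015],0],[[-0.0142,-0.0385,-0.0067],0],[[-0.03,-0.0505,-0.015],0],[[-0.0487,-0.055,-0.025],0],[[-0.0487,-0.055,-0.025],0]]' >/dev/null
python3 f.py 270
python3 - <<'E'
from h import *
import pickle
A=[cam('scene') for _ in range(4)]
a=A[0]; a['image']=np.mean([x['image'] for x in A],0)
pickle.dump(a,open('c12.pkl','wb'))
cv2.imwrite('pics/c12.png',cv2.resize(a['image'][218:248,295:335,::-1].astype(np.uint8),None,fx=20,fy=20,interpolation=cv2.INTER_CUBIC))
E
```

```text
t 43.0 psi 91.1 r 55.2 h 68.0 F [ 2.4 -2.5 -1. ] tilt [-0.036 -0.011] gap 0.0182
t 43.42 psi -179.1 r 56.0 h 67.4 F [-0.8  2.2 -0.8] tilt [-0.036 -0.01 ] gap 0.0187
t 43.83 psi -88.3 r 55.6 h 67.5 F [-1.4  4.1 -1. ] tilt [-0.035 -0.006] gap 0.0182
292.5 [-16.1   4.9 -11. ]
315.0 [-31.9  16.9 -19.2]
337.5 [-42.4  34.8 -24.7]
360.0 [-45.9  55.9 -26.6]
```

View pics/c12.png

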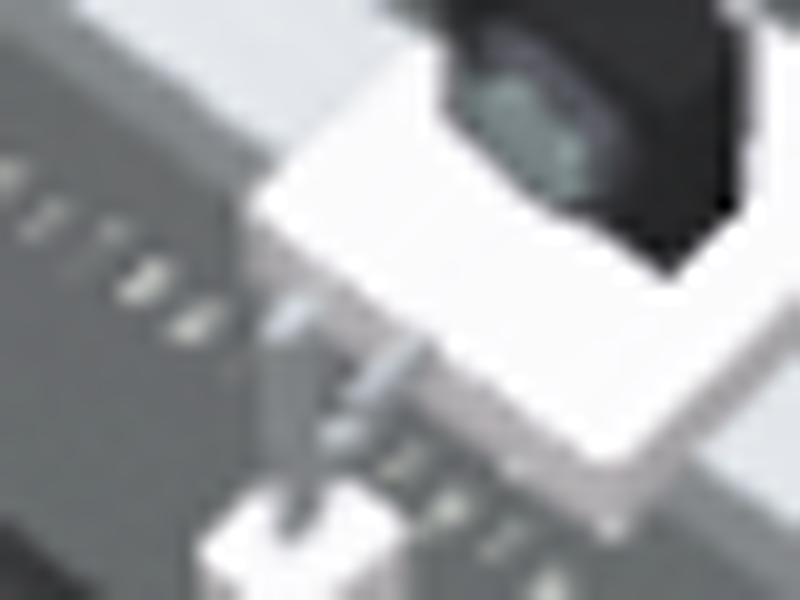

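The fin runs (415,345)→(357,393) and the blade tip sits at (342,430). Now convert both to stage y.

```bash
cat > m.py <<'E'
from h import *
import pickle
a=pickle.load(open('c12.pkl','rb')); S=lambda u,v:(295+u/20-.475,218+v/20-.475)
for n,p in(('fin root',(413,347)),('fin mid',(385,369)),('fin tip',(358,392)),('blade',(342,430)),('blade far',(326,445)),('strip top',(290,312))):
    print(n,[stg(onz(a,*S(*p),z)).round(1) for z in(.060,.064,.103)])
# line of constant stage y through blade at z .062, in crop pixels
X=onz(a,*S(342,430),.062)
for k in(-.03,-.02,-.01,0): u,v=proj(a,X+SX0*k)[0]; print(k,((u-295+.475)*20).round(),((v-218+.475)*20).round())
E
python3 m.py
```

```text
fin root [array([173.1,  69.7,  60. ]), array([175.1,  71.5,  64. ]), array([194.4,  89. , 103. ])]
fin mid [array([178.6,  69.2,  60. ]), array([180.6,  71. ,  64. ]), array([199.7,  88.5, 103. ])]
fin tip [array([184.1,  68.9,  60. ]), array([186. ,  70.7,  64. ]), array([204.9,  88.3, 103. ])]
blade [array([190.4,  71.5,  60. ]), array([192.3,  73.3,  64. ]), array([211. ,  90.8, 103. ])]
blade far [array([193.8,  71.5,  60. ]), array([195.7,  73.3,  64. ]), array([214.3,  90.8, 103. ])]
strip top [array([180.3,  52.5,  60. ]), array([182.3,  54.3,  64. ]), array([201.3,  72.4, 103. ])]
-0.03 482.0 298.0
-0.02 436.0 342.0
-0.01 389.0 386.0
0 342.0 430.0
```

```bash
I="python3 -m inch"
$I '[[[-0.017,0.005,-0.0087],0],[[-0.027,0.0115,-0.014],0],[[-0.0346,0.0198,-0.0178],0],[[-0.0346,0.0198,-0.0178],0],[[-0.0346,0.0198,-0.0178],0]]' >/dev/null
python3 f.py
python3 - <<'E'
from h import *
import pickle
A=[cam('scene') for _ in range(8)]
a=A[0]; a['image']=np.mean([x['image'] for x in A],0)
pickle.dump(a,open('c12.pkl','wb'))
cv2.imwrite('pics/c13.png',cv2.resize(a['image'][218:248,295:335,::-1].astype(np.uint8),None,fx=20,fy=20,interpolation=cv2.INTER_CUBIC))
E
python3 f.py
```

```text
t 44.45 psi -42.7 r 53.8 h 68.3 F [-0.3 -4.2  4.1] tilt [-0.033 -0.011] gap 0.0179
t 44.85 psi -43.2 r 53.7 h 68.5 F [ 0.6 -3.8  5.4] tilt [-0.033 -0.01 ] gap 0.018
```

View pics/c13.png

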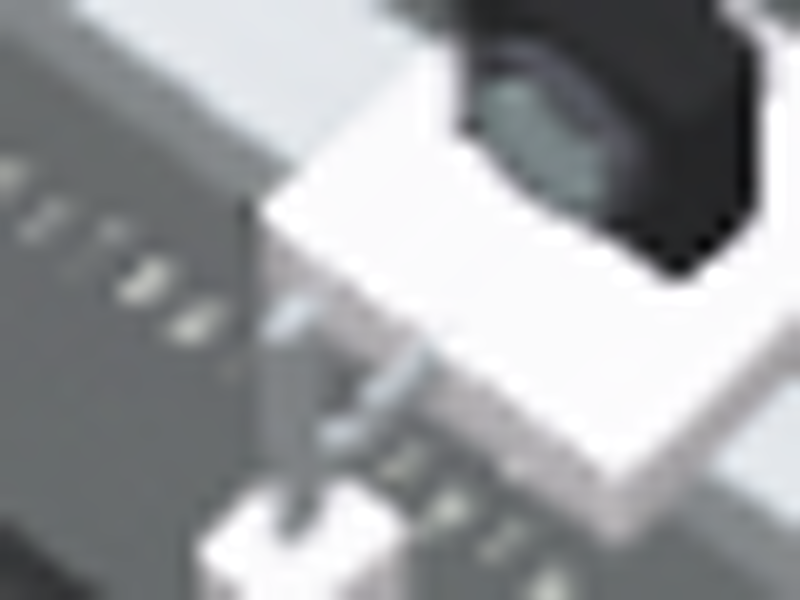

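```bash
cat > prof.py <<'E'
from h import *
import pickle,sys
a=pickle.load(open('c12.pkl','rb')); g=a['image'].mean(2).astype(np.float32)
np.set_printoptions(suppress=True,linewidth=220,precision=0)
ys=np.arange(62,82,.5)
def prof(x0,x1,z):
    xs=np.arange(x0,x1,.5); o=np.array([.5275,-.0082,0]); out=[]
    for y in ys:
        uv=proj(a,o+np.outer(xs,SX0)/1e3+SY*y/1e3+[0,0,z]).astype(np.float32)
        out.append(cv2.remap(g,uv[:,:1],uv[:,1:],cv2.INTER_CUBIC).mean())
    return np.array(out)
print(ys)
for n,r in(('fin 178-182',(178,182)),('fin 181-185',(181,185)),('188-190',(188,190)),('blade 190-193',(190,193)),('192-195',(192,195))):
    p=prof(*r,.062); print(n,p)
E
python3 prof.py
```

```text
[62. 62. 63. 64. 64. 64. 65. 66. 66. 66. 67. 68. 68. 68. 69. 70. 70. 70. 71. 72. 72. 72. 73. 74. 74. 74. 75. 76. 76. 76. 77. 78. 78. 78. 79. 80. 80. 80. 81. 82.]
fin 178-182 [157. 157. 157. 157. 156. 156. 155. 154. 152. 150. 148. 148. 149. 153. 159. 167. 176. 184. 191. 196. 196. 194. 189. 181. 172. 163. 154. 146. 141. 138. 138. 140. 142. 145. 149. 151. 153. 154. 155. 154.]
fin 181-185 [128. 127. 126. 125. 123. 122. 121. 119. 116. 114. 113. 114. 119. 127. 138. 151. 164. 177. 186. 192. 194. 192. 186. 178. 170. 160. 151. 142. 135. 129. 125. 122. 121. 120. 120. 120. 120. 120. 120. 120.]
188-190 [129. 129. 129. 128. 127. 125. 124. 121. 119. 116. 112. 108. 106. 105. 107. 113. 120. 130. 140. 150. 158. 164. 168. 168. 166. 162. 155. 147. 139. 133. 126. 121. 116. 112. 110. 111. 116. 122. 131. 138.]
blade 190-193 [130. 129. 129. 129. 129. 130. 129. 129. 127. 125. 123. 122. 123. 126. 133. 142. 152. 164. 175. 183. 188. 190. 189. 184. 178. 169. 160. 152. 144. 136. 129. 123. 118. 115. 114. 116. 122. 129. 137. 145.]
192-195 [131. 131. 130. 130. 129. 129. 130. 130. 129. 129. 128. 127. 128. 132. 137. 145. 155. 165. 173. 179. 182. 181. 178. 172. 165. 157. 148. 140. 133. 126. 120. 115. 111. 110. 110. 113. 118. 125. 130. 135.]
```

```bash
python3 - <<'E'
from h import *
np.set_printoptions(suppress=True,linewidth=220,precision=0)
B=[cam('top') for _ in range(6)]; b=B[0]; g=np.mean([x['image'] for x in B],0).mean(2).astype(np.float32)
b0=b; o=np.array([.5275,-.0082,0]); ys=np.arange(58,84,1.)
for x0 in range(168,206,3):
    xs=np.arange(x0,x0+3,.5); out=[]
    for y in ys:
        uv=proj(b,o+np.outer(xs,SX0)/1e3+SY*y/1e3+[0,0,.062]).astype(np.float32); out.append(cv2.remap(g,uv[:,:1],uv[:,1:],cv2.INTER_CUBIC).mean())
    print(x0,np.array(out))
cv2.imwrite('pics/c14.png',cv2.resize(B[0]['image'][145:185,270:320,::-1],None,fx=14,fy=14,interpolation=cv2.INTER_CUBIC)); print(proj(b,o+SX0*.18+SY*.072+[0,0,.062]),env.get_state()['clock'])
E
```

```text
168 [230. 231. 231. 231. 232. 232. 232. 232. 231. 231. 230. 230. 230. 230. 229. 228. 227. 226. 226. 225. 225. 226. 226. 226. 226. 226.]
171 [184. 185. 186. 187. 189. 191. 193. 194. 196. 197. 197. 197. 197. 195. 193. 191. 188. 185. 184. 183. 183. 184. 183. 182. 181. 180.]
174 [137. 138. 139. 141. 145. 148. 151. 155. 160. 164. 166. 167. 166. 162. 158. 153. 147. 144. 143. 140. 140. 140. 139. 138. 137. 135.]
177 [125. 125. 125. 126. 129. 133. 138. 144. 150. 154. 158. 160. 158. 154. 149. 143. 137. 133. 130. 126. 125. 125. 124. 124. 124. 123.]
180 [130. 132. 133. 135. 138. 141. 146. 151. 156. 161. 166. 168. 168. 167. 163. 157. 151. 146. 141. 135. 132. 128. 125. 124. 122. 122.]
183 [153. 159. 165. 170. 173. 174. 175. 177. 178. 182. 187. 191. 195. 197. 197. 194. 191. 185. 175. 166. 156. 145. 137. 133. 127. 124.]
186 [187. 198. 206. 214. 216. 215. 214. 212. 210. 210. 212. 214. 219. 223. 226. 227. 226. 221. 210. 199. 185. 168. 155. 145. 133. 128.]
189 [205. 216. 226. 234. 236. 235. 234. 231. 229. 226. 224. 224. 226. 229. 232. 233. 234. 230. 222. 213. 199. 181. 166. 151. 137. 131.]
192 [207. 218. 228. 235. 237. 237. 236. 233. 230. 226. 224. 223. 224. 227. 230. 232. 234. 231. 226. 220. 205. 189. 172. 154. 141. 133.]
195 [203. 215. 227. 233. 235. 235. 233. 229. 223. 217. 212. 211. 215. 220. 225. 230. 232. 232. 230. 225. 210. 193. 176. 155. 142. 134.]
198 [195. 209. 223. 229. 231. 232. 230. 224. 214. 204. 196. 195. 200. 208. 217. 224. 228. 229. 228. 221. 204. 188. 168. 147. 134. 125.]
201 [182. 200. 217. 224. 229. 232. 230. 222. 211. 199. 189. 185. 188. 194. 204. 214. 220. 221. 218. 206. 189. 171. 150. 129. 116. 105.]
204 [165. 186. 203. 213. 221. 225. 223. 216. 205. 194. 184. 180. 180. 183. 190. 198. 201. 200. 195. 182. 166. 149. 128. 110.  97.  86.]
[[290. 163.]] 45.15
```

Scene profiles: fin peak y≈72.0, blade 72.4. The top view (fin 69, block groove 69) agrees roughly. Add about 5° and check again before letting go.

```bash
I="python3 -m inch"
$I '[[[-0.0015,0.0018,-0.0007],0],[[-0.003,0.0036,-0.0014],0],[[-0.003,0.0036,-0.0014],0],[[-0.003,0.0036,-0.0014],0]]' >/dev/null
python3 f.py
cat > avg.py <<'E'
from h import *
import pickle
A=[cam('scene') for _ in range(8)]
a=A[0]; a['image']=np.mean([x['image'] for x in A],0)
pickle.dump(a,open('c12.pkl','wb'))
E
python3 avg.py; python3 prof.py; python3 f.py
```

```text
t 45.48 psi -38.3 r 53.9 h 68.4 F [-0.4 -5.1  2.8] tilt [-0.033 -0.011] gap 0.0181
[62. 62. 63. 64. 64. 64. 65. 66. 66. 66. 67. 68. 68. 68. 69. 70. 70. 70. 71. 72. 72. 72. 73. 74. 74. 74. 75. 76. 76. 76. 77. 78. 78. 78. 79. 80. 80. 80. 81. 82.]
fin 178-182 [157. 157. 157. 157. 156. 156. 156. 155. 153. 151. 150. 150. 151. 154. 159. 166. 174. 182. 188. 192. 193. 191. 186. 179. 171. 161. 153. 146. 141. 139. 138. 140. 142. 145. 148. 151. 153. 154. 154. 154.]
fin 181-185 [127. 126. 125. 124. 123. 122. 121. 119. 117. 115. 114. 114. 117. 121. 129. 138. 148. 158. 167. 173. 177. 178. 176. 171. 165. 157. 149. 141. 134. 129. 125. 122. 121. 120. 120. 120. 119. 119. 120. 120.]
188-190 [130. 130. 129. 128. 127. 126. 124. 122. 119. 116. 112. 109. 106. 106. 108. 113. 121. 130. 140. 150. 159. 165. 168. 169. 167. 162. 156. 148. 140. 134. 128. 122. 117. 113. 111. 112. 117. 123. 131. 138.]
blade 190-193 [129. 129. 129. 129. 130. 130. 130. 129. 128. 126. 124. 122. 123. 126. 133. 142. 152. 164. 174. 183. 189. 191. 189. 185. 178. 170. 161. 152. 145. 137. 130. 124. 119. 116. 115. 116. 122. 129. 137. 144.]
192-195 [131. 130. 130. 130. 130. 130. 130. 130. 130. 129. 128. 128. 128. 132. 137. 145. 154. 164. 173. 179. 182. 181. 178. 172. 165. 157. 148. 140. 133. 126. 121. 115. 111. 110. 110. 113. 118. 124. 130. 134.]
t 45.88 psi -38.0 r 53.9 h 68.4 F [-0.7 -4.7  2.3] tilt [-0.033 -0.01 ] gap 0.0179
```

The fin (72.0–72.5) and blade (72.3–72.7) now agree to about 0.2 mm. Let go and back away straight up.

```bash
I="python3 -m inch"
$I '[[[0,0,0],0],[[0,0,0],0],[[0,0,0],0],[[0,0,0],0]]' 0.55 20
$I '[[[0,0,-0.02],0],[[0,0,-0.045],0],[[0,0,-0.075],0],[[0.03,0,-0.09],0],[[0.06,0,-0.09],0]]'
$I '[[[0.03,0,0],0],[[0.03,0,0],0],[[0.03,0,0],0]]'
python3 avg.py; python3 prof.py | tail -5; python3 g.py
python3 - <<'E'
from h import *
import pickle
a=pickle.load(open('c12.pkl','rb'))
cv2.imwrite('pics/c15.png',cv2.resize(a['image'][90:270,230:450,::-1].astype(np.uint8),None,fx=3.3,fy=3.3,interpolation=cv2.INTER_CUBIC)); print(env.get_state()['clock'])
E
```

```text
clock: 46.22
tcp_pos: [0.5394, -0.0397, 0.1859]
orientation: [-0.017, -0.043, 0.999, -0.004]
wrist_force: [-0.3, 0.1, 0.3]
finger_gap: 0.0384
clock: 46.63
tcp_pos: [0.4848, -0.0442, 0.2808]
orientation: [-0.014, -0.044, 0.999, -0.004]
wrist_force: [0.5, 0.2, 1.0]
finger_gap: 0.0383
clock: 46.88
tcp_pos: [0.4542, -0.0465, 0.2824]
orientation: [-0.013, -0.044, 0.999, -0.004]
wrist_force: [0.9, -0.3, -0.9]
finger_gap: 0.0382
fin 178-182 [157. 156. 156. 156. 156. 156. 155. 154. 153. 151. 150. 149. 151. 154. 160. 167. 174. 182. 188. 192. 193. 192. 187. 180. 171. 162. 153. 146. 141. 138. 138. 139. 142. 145. 148. 151. 153. 154. 154. 154.]
fin 181-185 [127. 126. 125. 124. 122. 121. 120. 119. 117. 115. 114. 114. 117. 121. 129. 138. 148. 159. 168. 174. 178. 178. 177. 172. 165. 158. 150. 141. 134. 129. 124. 122. 120. 120. 120. 120. 120. 120. 120. 120.]
188-190 [129. 130. 129. 129. 128. 126. 125. 123. 120. 116. 112. 108. 106. 105. 107. 112. 120. 129. 139. 149. 158. 164. 168. 169. 166. 162. 155. 148. 140. 133. 127. 121. 116. 112. 111. 112. 117. 123. 131. 138.]
blade 190-193 [130. 130. 130. 130. 130. 130. 130. 129. 128. 125. 123. 121. 122. 125. 132. 141. 152. 163. 174. 183. 188. 190. 189. 184. 177. 169. 160. 152. 144. 137. 130. 124. 119. 115. 115. 117. 122. 130. 138. 145.]
192-195 [131. 131. 130. 130. 130. 130. 130. 130. 129. 128. 127. 127. 128. 131. 137. 145. 154. 165. 173. 179. 182. 182. 178. 172. 164. 156. 148. 140. 132. 126. 120. 115. 111. 109. 110. 113. 118. 124. 130. 134.]
n 100 [-7.1 18.  29.5]
(array([ 0,  0,  0,  0,  0,  1,  4, 17,  1,  0,  0,  0,  0,  2, 43, 21, 11,
        0]), array([-180, -160, -140, -120, -100,  -80,  -60,  -40,  -20,    0,   20,
         40,   60,   80,  100,  120,  140,  160,  180]))
47.3333
```

View pics/c15.png

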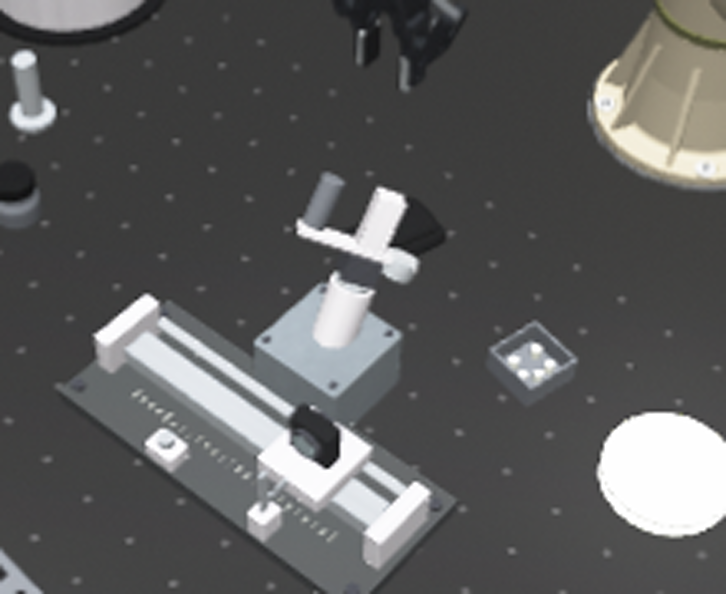

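The crank sits on the housing at (360,270), the gripper is clear, and the pointer and blade are in line at (270,485). One last numeric check of the boss height, then hand in.

```bash
python3 - <<'E'
from h import *
import pickle
a=pickle.load(open('c12.pkl','rb')); P=cloud(a)
w=SEAT+AX*.086; u,v=proj(a,w)[0].round().astype(int); z=np.median(P[v-1:v+2,u-1:u+2].reshape(-1,3),0); print('boss top height over seat',(z-SEAT)@AX*1e3, 'lateral',(z-SEAT)@SX*1e3,(z-SEAT)@SY*1e3)
a0=pickle.load(open('c0.pkl','rb'))[0]
d=np.abs(a0['image'].astype(int)-a['image']).max(2); 
for n,(u,v) in {'mouse':(348,160),'capbox':(391,200),'reel':(432,233),'driver':(402,305),'post':(239,118),'can':(234,148)}.items(): print(n,int((d[v-12:v+12,u-12:u+12]>60).sum()))
env.hand_in()
E
```

```text
boss top height over seat 87.07725375136349 lateral 1.8489133801064561 0.9481007306560036
mouse 317
capbox 0
reel 0
driver 0
post 0
can 0
the job is handed in; nothing more can be done
```

The crank is fully home on the shaft and wound until the carriage pointer stands opposite the index blade. I let go, backed the arm clear and handed the job in at about 47 s of the 72 s allowed; no verdict came back.

**How it was done:**
- **Shaft:** the hand could only be shifted and turned about its own axis, so I gripped the bare shaft end and turned it about 25° to bring its flats square to the stage. This moved the carriage about 1 mm before the winding began.
- **Crank:** I tilted it 25° in the fingers against the edge of the fixed gearbox, with 13 N at most, then slid it onto the shaft. A first try to tilt it on the table only slid it about 3 cm.
- **Winding:** about 3.9 turns counter-clockwise by the knob. I re-gripped the knob once, after it slid about 7 mm in the fingers.

**Last checks, gripper clear:**
- **Fit:** the boss top measured 87 mm above the seat against 86 mm nominal, so the crank is home within the depth noise.
- **Pointer:** the pointer was at stage y of about 72.0–72.5 mm and the blade at 72.3–72.7 mm, a difference of about 0.2–0.4 mm. This comes from the scene camera alone. The top camera had the fin and the block's groove level, but did not show the blade tip clearly.
- **Other things:** the pictures show no change at the cap box, reel, driver, post or jar. The mouse patch did change; the crank now hides part of the mouse in that view and I touched nothing there, but I did not confirm it separately. I did not compare the tray.

I viewed 15 pictures, more than the budget of 10 with one or two over.

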